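# Take the press weight out of its latched case and weigh down the pressing board

### The job

Slide the cover of the sloped case fully open, holding its release tab down as you slide, and take the cloth-covered weight out. Lay the weight gently on the plain pressing board, in the middle and lengthways, setting it down flat and never on an edge, then slide the cover fully shut, again with the tab held down, so that the tab springs back up. Leave the board and the things around it where they stand.

Things in the scene. Friction and masses are not known exactly. Their poses are not given: they have to be found in the camera images.
- case: fixed wooden case; its place and yaw vary. Origin on the table under its middle, x from its low front to its high back, y left, z up. Its face slopes up towards +x at 30 deg from level, 150 mm wide, 248 mm long up the slope, its back 170 mm high. The cover slides on the face, up the slope to open
- bay_mouth (a point): fixed: centre of the mouth of the open-topped bay in the lower half of the sloped face, under the shut cover. Axes: x up the slope, y left, z out of the sloped face (the same for tab_pad). The bay is 108 (x) by 120 (y) mm, 34 mm deep. Toothed steel lips run along both sides of the face, 60 to 75 mm either side of the middle line, 14 mm above the mouth
- tab_pad (a point): centre of the top of the grey release tab's pad, in the middle of the sliding cover and moving with it; axes as bay_mouth; with the cover shut it lies 16 mm out from bay_mouth along z. Pad 60 (x) by 46 (y) mm, top 10 mm above the cover, with a ridge 6 mm high and 6 mm thick along both x ends (48 mm between them), so a closed fingertip set inside can push either way
- tab (a joint): travel of the tab, m: 0 up (latched), 0.008 fully down, pressed along tab_pad -z against a spring, 2 N at first, 6 N fully down. Its teeth sit in notches of the lips every 20 mm from shut to open and lock the cover; they are clear when the tab is over 0.006 down, so it must be kept down through the whole slide. Let go at a notch it springs back up
- cover (a joint): position of the sliding cover along tab_pad x, m: 0 fully shut, 0.120 fully open (bay clear); both are end stops and have a notch. Cover 120 by 132 by 5 mm. It slides with about 1.5 N of friction plus 0.7 N of its own weight and stays where it is left
- weight_mid (a point): centre of the cloth-covered press weight, 100 (its x) by 46 (its y) by 27 mm (its z), 0.4 to 0.75 kg. At first it lies in the bay under the shut cover, its x up the slope, its z out of the sloped face, its top 7 mm below the bay's mouth, with 25 mm or more free at each long side and about 4 mm at its ends
- board_top (a point): centre of the top of the pressing board: a plain pale smooth slab without a picture, 100 (its x) by 130 (its y) by 24 mm, lying loose on the table; its top is 24 mm above the table, its z up. A ragged wad of photo prints of nearly the same outline (31 mm thick) lies elsewhere and is not it
- wad: the ragged wad of photo prints, 100 by 129 by 31 mm, origin at the centre of its underside. Bystander
- jar: upright screw jar, 55 mm across and 80 mm high, close beyond one long side of the board; origin at the centre of its underside. Bystander
- tape: roll of tape lying flat, 98 mm across and 48 mm high, left of the robot's front; origin at the centre of its underside. Bystander
- buds: round tub of cotton buds, 77 mm across and 80 mm high; origin at the centre of its underside. Bystander
- loupe: black stand loupe, 43 mm across and 38 mm high, close beyond the wad; origin at the centre of its underside. Bystander
- weight: the same weight as weight_mid, origin at the centre of its underside
- board: the same board as board_top, origin at the centre of its underside
Things that resemble listed ones, but are neither listed nor needed, are in the scene too. Leave any turquoise look-alike of the board alone.

How it is judged (in metres and radians):
On the way, in this order (a step that is already met when the one before it is completed fails the run):
1. the cover is fully open and its tab is up again (value of joint cover above 0.114 m and value of joint tab below 0.003 m), for 0.1 s.
2. the weight lies flat, in the middle of the pressing board and lengthways, let go (x of weight_mid in the frame of board_top between -0.018 and 0.018 m and y of weight_mid in the frame of board_top between -0.02 and 0.02 m and z of weight_mid in the frame of board_top between 0.009 and 0.018 m and angle between the x axis of weight_mid and the y axis of board_top, either way round below 0.2 rad and angle between weight_mid's own z axis and vertical below 0.1 rad and contact force between the fingers and weight below 0.1 N), for 0.2 s.
At the end, for the whole second after the job is handed in: The weight lies released and at rest, flat on the board, its centre within 18 mm of the board's middle across the board and 20 mm along it, its long side within 0.2 rad of the board's long side; the cover is shut to within 5 mm and the tab has sprung back up (less than 3 mm down) (all of step 2 and linear speed of weight below 0.01 m/s and value of joint cover below 0.005 m and value of joint tab below 0.003 m); the robot touches nothing.
It fails at once if the weight meets the board on an edge (tilted more than 0.2 rad) (contact force between weight and board above 0.5 N and angle between weight_mid's own z axis and vertical above 0.2 rad).
It fails at once if the weight is dropped on the board (faster than 0.5 m/s close above it) (distance between weight_mid and board_top below 0.06 m and linear speed of weight above 0.5 m/s).
It fails at once if the board is shoved more than 30 mm (distance of board from where it was at the start of the episode above 0.03 m).
It fails at once if a bystander is shoved more than 30 mm or knocked over (distance of any of jar, tape, buds, loupe, wad from where it was at the start of the episode above 0.03 m or angle between any of jar, tape, buds, loupe, wad's own z axis and vertical above 0.35 rad).
It also fails if it takes over 67 s, if anything falls off the work surface, if the arm or the gripper's body presses on something with over 40 N, if the wrist force passes 120 N, or if a joint passes its speed limit or range.

### The arm

A 7-joint arm with a two-finger parallel gripper is mounted at the origin on the work surface; the furniture and walls round the work are solid. World frame = base frame: x ahead of the robot, y to its left, z up, the work surface at z = 0. Lengths are in mm, angles in rad, forces in N, time in s.
With the tool pointing down it reaches from about 400 to 875 mm from the base axis. Payload 4.4 kg.
Tool frame: the origin (TCP) lies midway between the tips of the shut fingers; the grasp point (between the pads) lies 19 mm behind it; x points along the fingers, y is the direction in which the jaws open and shut, and the axes are right-handed (so a half turn about x gives the same grasp; the last joint's range is limited). The gripper opens to 85 mm and grips with 20 to 120 N. Pads are 22 mm wide; open, the fingers measure 114 mm over their backs; the gripper's body (76 mm by 85 mm) begins 54 mm behind the grasp point. The pads swing forward as they close: fully open they stand 13 mm farther back than shut.
Start: joints at [1.213, 0.628, 0.038, 1.517, -0.027, 0.996, -0.02], TCP at [187.018, -622.529, 205.813] pointing down, gripper open.
Joint ranges: [-3.06, 3.06], [-0.37, 2.12], [-1.25, 1.32], [0.18, 2.47], [-1.1, 4.24], [0.23, 1.98], [-2.94, 2.94]. Speed limits (rad/s): [2.57, 2.57, 3.14, 3.14, 3.14, 3.14, 3.14].

### API

Orientations are given as [roll, pitch, yaw] about the fixed x, y, z axes, in that order (R = Rz(yaw) Ry(pitch) Rx(roll)).
In Python, from cell import ctrl gives the robot as it stands.
- The arm moves only by the tool arm_command, never from a script. Its argument "series" is a list of rows, each a list of 7 numbers: the opening, from 0 (shut) to 1 (fully open), then the shift along the world's x, y, z in cm, then the turn, a rotation vector about the world's x, y, z in degrees. In form: [[claw, x, y, z, rx, ry, rz], ...]. A call has 1 to 20 rows; each row shifts and turns the commanded pose from where the row before left it; what a row does not reach is not made up. A row lasts 1/12 s, in which the tool goes at most 41.7 mm and 7.16 degrees, less where a joint would pass 70% of its speed; a pose out of reach is approached as far as the arm can. A call with a gripper value outside its range is refused whole. The fingers move at their own pace and stop on an object; the grip force is fixed at half the most. Time passes only in rows, so rows that do not move let the fingers close. It gives the time, the measured TCP pose, the force and the opening at its end, in the units of the state.
- ctrl.read_state(): the state, without advancing time (a new reading comes with each control period).
- ctrl.get_image(name): name is "scene" or "top"; returns the picture (400x640x3 uint8, blue, green, red); there is no depth.
- ctrl.calibration(name): a dict with "fovy" (degrees; the focal length in pixels is half the picture's height over the tangent of half this angle, whatever the lens; pixels are square), "cx", "cy" (the principal point, pixels), "cam_to_world" (4x4, takes a point from camera to world coordinates). Camera axes: x right, y up, looking along -z (the intrinsics and any distortion apply to the point x, -y, -z); pixel columns grow to the right and rows downward; lengths in mm; the calibration is good to about 2 mm. A picture is of the moment at which its call begins. calibration takes no time and is no camera call.
- ctrl.finish_job(): hands the job in, once; it reports no verdict.
Trained networks look in the newest picture that a camera, given by its name, has taken for a name from the list of things; names that differ only in an ending like _2 or _b are one class to them, and where a whole thing is asked for, a point or a joint stands for the part that bears it (a point fixed in the world has none). Each returns a list of dicts, best first, with "conf" (0 to 1); they miss things now and then, are a little off and sometimes report something else, mostly with a low value. They report only what shows in the picture. A call takes as long as a camera call. They do not tell look-alikes from the thing itself.
- ctrl.spot_in(label, camera): "centre" ([x, y, z] in mm, in world coordinates, good to about 4 mm: the middle of the surface that is visible of it).
The state is a dict: "clock": time; "qpos": joint angles; "qd": joint speeds; "tau": joint torques, N m; "eef_pos": TCP position; "tool_rot": TCP orientation; "force": force on the tool from outside, world axes, zero at the start; "torque": the same for the moment, N m; "width": finger opening in mm.
Only numpy, scipy, OpenCV 4.12 (cv2) and the standard library are available. Lean on these libraries where they do the work, as an engineer would, in place of code of your own. Each camera call takes 0.05 s, during which the arm holds its last target.

## Working session

There is one attempt and no reset: what is moved stays moved. The work goes in short steps, Python scripts to look and compute and a tool call to move; the robot and the scene stay as the last step left them, time stands still between calls to the robot, and variables do not carry over. Pictures are saved under pics/ and viewed, and the job is handed in when it is done.

Besides the shell and the picture viewer there is one more tool, called after ">>>" as name([rows], argument=value, ...), one row to a line, values as JSON. arm_command: Moves the arm, as the interface text tells. Its arguments: {"type":"object","properties":{"series":{"type":"array"}},"required":["series"]}

```bash
mkdir -p pics; ls; python3 - <<'E'
from cell import ctrl
import cv2,numpy as np
np.set_printoptions(precision=4,suppress=True)
for n in ("scene","top"):
    cv2.imwrite(f"pics/{n}0.png",ctrl.get_image(n)); c=ctrl.calibration(n); print(n,{k:v for k,v in c.items() if k!='cam_to_world'}); print(np.array(c['cam_to_world']))
s=ctrl.read_state(); print({k:np.round(v,3).tolist() for k,v in s.items()})
E
```

```text
pics
scene {'fovy': 56.33492845921401, 'cx': 319.73539048307, 'cy': 195.6771946064925}
[[ -0.7316   0.3404  -0.5906 -99.6707]
 [ -0.6816  -0.3494   0.6429 692.0305]
 [  0.0125   0.8729   0.4877 536.0761]
 [  0.       0.       0.       1.    ]]
top {'fovy': 47.09017207444143, 'cx': 326.64910605839924, 'cy': 198.61053710943068}
[[  -0.0072    0.9818   -0.1897  204.494 ]
 [  -1.       -0.0073    0.0003   85.4967]
 [  -0.0011    0.1897    0.9818 1292.1087]
 [   0.        0.        0.        1.    ]]
{'clock': 0.1, 'qpos': [1.213, 0.629, 0.038, 1.518, -0.027, 0.996, -0.02], 'qd': [-0.0, -0.002, 0.001, -0.002, 0.002, -0.001, -0.0], 'tau': [0.004, -56.453, 1.232, -19.397, 0.012, 0.005, -0.0], 'eef_pos': [186.84, -621.929, 204.982], 'tool_rot': [-1.56, 1.569, 1.873], 'force': [-0.653, -0.678, 0.8], 'torque': [-0.046, -0.005, 0.035], 'width': 85.478}
```

View pics/scene0.png

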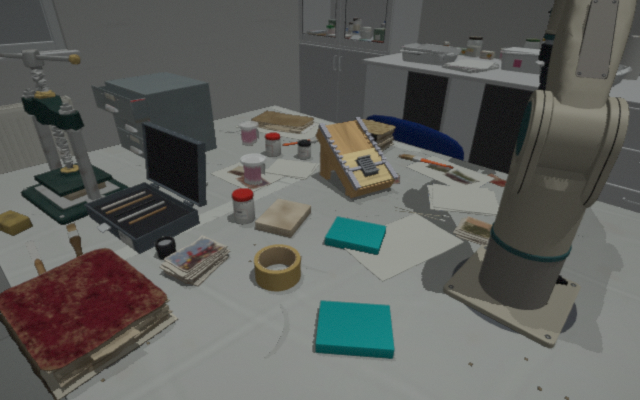

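View pics/top0.png

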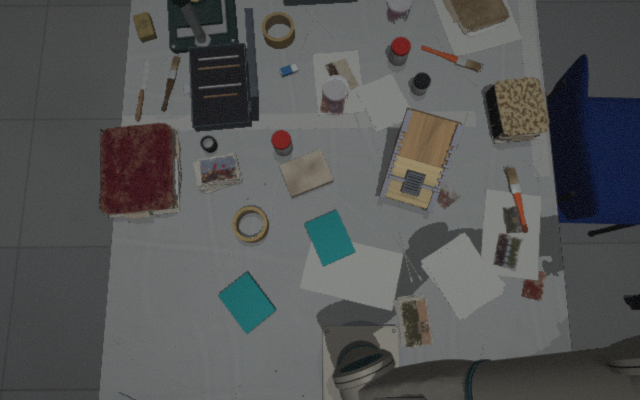

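```bash
python3 - <<'E'
from cell import ctrl
import numpy as np
for cam in ("top","scene"):
  for l in ("case","tab_pad","board_top","wad","jar","tape","buds","loupe"):
    for d in ctrl.spot_in(l,cam)[:4]: print(cam,l,np.round(d['centre'],1).tolist(),round(d['conf'],2))
E
```

```text
top case [543.6, -166.7, 107.5] 0.75
top tab_pad [476.3, -141.7, 79.1] 0.89
top tab_pad [521.8, 147.5, 26.4] 0.53
top board_top [520.4, 145.2, 26.0] 0.77
top board_top [336.5, 84.7, 22.0] 0.7
top board_top [164.8, 305.0, 26.5] 0.59
top board_top [479.6, -142.9, 80.3] 0.52
top wad [530.6, 399.7, 24.6] 0.75
top jar [601.6, 213.4, 81.6] 0.63
top tape [378.9, 303.9, 50.4] 0.87
top tape [484.5, -146.9, 82.1] 0.38
top buds [748.3, 62.7, 80.8] 0.76
top loupe [611.8, 430.3, 31.3] 0.52
top loupe [539.6, -171.6, 104.2] 0.29
scene case [532.6, -134.7, 90.1] 0.74
scene tab_pad [482.5, -135.7, 82.5] 0.69
scene board_top [154.5, 316.9, 24.1] 0.75
scene board_top [515.6, 162.3, 24.4] 0.68
scene board_top [334.5, 99.3, 21.5] 0.59
scene wad [519.5, 411.7, 27.4] 0.63
scene jar [592.2, 222.1, 51.4] 0.7
scene jar [747.8, 74.2, 54.3] 0.2
scene tape [368.5, 304.5, 31.9] 0.61
scene buds [605.1, 432.3, 31.5] 0.66
scene loupe [604.1, 432.3, 33.0] 0.83
```

```bash
python3 - <<'E'
import cv2
t=cv2.imread("pics/top0.png"); s=cv2.imread("pics/scene0.png")
def crop(im,x,y,w,h,k,n): cv2.imwrite(n,cv2.resize(im[y:y+h,x:x+w],None,fx=k,fy=k,interpolation=cv2.INTER_CUBIC))
crop(t,370,95,110,125,4.8//1,"pics/c_case.png") 
crop(t,260,125,90,80,7,"pics/c_board.png")
crop(s,310,110,100,95,6,"pics/c_case_s.png")
crop(s,220,180,110,70,7,"pics/c_board_s.png")
E
```

```text
(no output)
```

View pics/c_case.png

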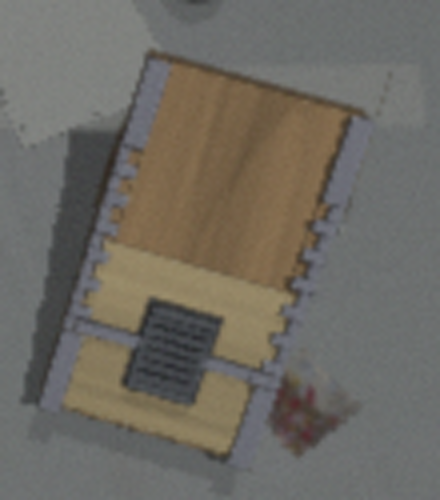

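View pics/c_board.png

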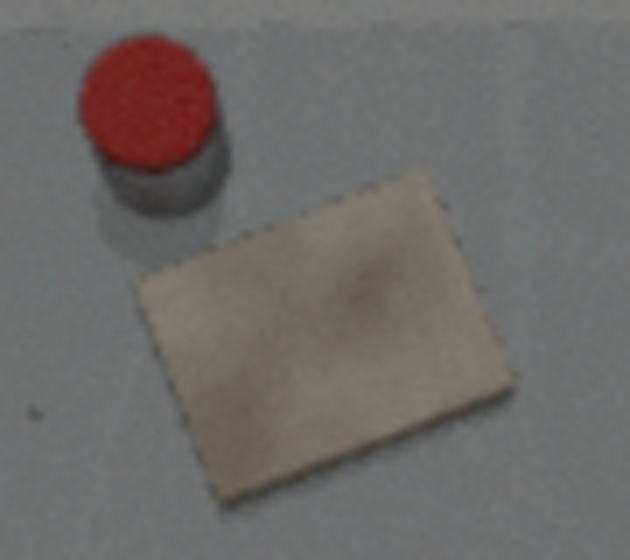

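View pics/c_case_s.png

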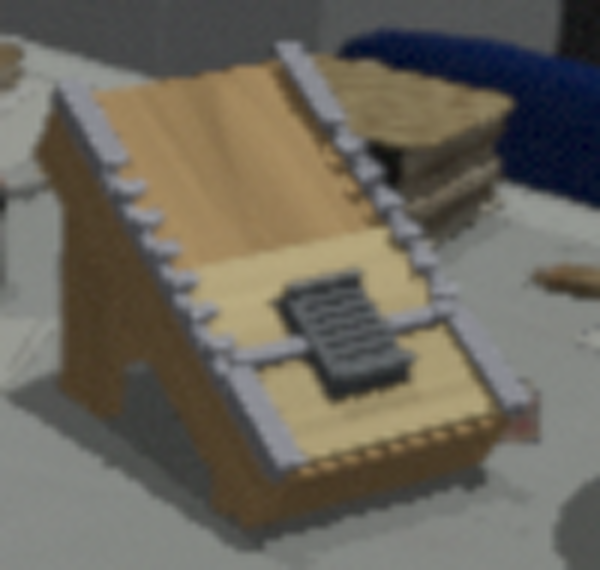

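View pics/c_board_s.png

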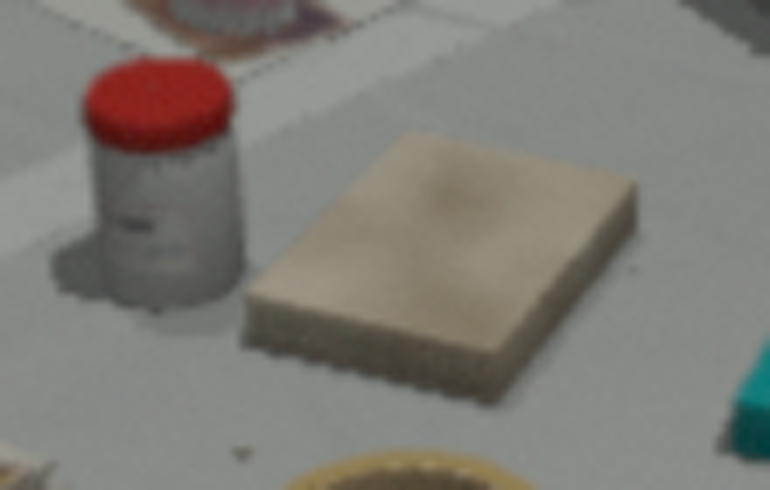

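```bash
cat > h.py <<'E'
from cell import ctrl
import numpy as np
from scipy.optimize import least_squares
np.set_printoptions(precision=2,suppress=True)
C={n:ctrl.calibration(n) for n in ("scene","top")}
def f(n): return 200/np.tan(np.radians(C[n]['fovy']/2))
def proj(n,P,k=0):
    M=np.linalg.inv(np.array(C[n]['cam_to_world'])); P=np.atleast_2d(P)
    p=P@M[:3,:3].T+M[:3,3]; u=p[:,0]/-p[:,2]; v=-p[:,1]/-p[:,2]
    r2=u*u+v*v; d=1+k*r2
    return np.c_[C[n]['cx']+f(n)*u*d, C[n]['cy']+f(n)*v*d]
def ray(n,px,z,k=0):
    from scipy.optimize import fsolve
    return least_squares(lambda q:(proj(n,[q[0],q[1],z],k)-px).ravel(),[500,0]).x
def Rz(a): return np.array([[np.cos(a),-np.sin(a),0],[np.sin(a),np.cos(a),0],[0,0,1]])
def off(a,k,o): return (np.array(a,float)+.5)/k-.5+np.array(o)
E
python3 - <<'E'
from h import *
bt=off([(137,288),(432,172),(515,385),(222,500)],7,(260,125))
bs=off([(245,295),(415,132),(637,185),(497,352)],7,(220,180))
for n,b in(("top",bt),("scene",bs)):
    w=np.array([ray(n,p,24) for p in b]); print(n,w,w.mean(0),[np.linalg.norm(w[i]-w[i-1]) for i in range(4)])
# case
tt=off([(153,52),(370,115),(238,465),(40,408)],4,(370,95))
pt=off([(155,300),(222,320),(195,405),(123,387)],4,(370,95))
ts=off([(58,80),(300,42),(537,405),(285,475)],6,(310,110))
ps=off([(283,290),(358,272),(410,355),(335,385)],6,(310,110))
def model(q,kind):
    x,y,a,dz=q[:4]; c,s=np.cos(np.pi/6),np.sin(np.pi/6)
    # mouth surface plane: front edge local (-107.4,?,46+dz)
    F=np.array([-107.4,0,46+dz]); ex=np.array([c,0,s]); ez=np.array([-s,0,c]); ey=np.array([0,1,0])
    if kind=="lip": L=[F+ex*u+ey*v+ez*14 for u,v in((248,75),(248,-75),(0,-75),(0,75))]
    else: L=[F+ex*(q[4]+u)+ey*v+ez*16 for u,v in((30,23),(30,-23),(-30,-23),(-30,23))]
    return np.array(L)@Rz(a).T+[x,y,0]
def res(q,cams=("top","scene")):
    r=[]
    for n,a,b in(("top",tt,pt),("scene",ts,ps)):
        if n in cams: r+=[(proj(n,model(q,"lip"))-a).ravel(),(proj(n,model(q,"pad"))-b).ravel()]
    return np.concatenate(r)
for cams in(("top","scene"),("top",),("scene",)):
    s=least_squares(res,[540,-160,-.25,0,70],args=(cams,),loss='soft_l1'); print(cams,s.x,np.sqrt(np.mean(res(s.x,cams)**2))); print(model(s.x,"pad").mean(0)); 
    if len(cams)==2: print(res(s.x).reshape(-1,2))
E
```

```text
top [[546.19 219.94]
 [594.47  99.43]
 [504.44  66.24]
 [457.8  184.63]] [525.73 142.56] [np.float64(95.1827431314887), np.float64(129.82650532153315), np.float64(95.95788534455164), np.float64(127.24656455933125)]
scene [[546.13 227.47]
 [590.89 107.37]
 [499.44  75.57]
 [455.68 189.73]] [523.03 150.03] [np.float64(98.00535294639909), np.float64(128.16957465329838), np.float64(96.8171553814144), np.float64(122.252603733654)]
('top', 'scene') [ 538.45 -166.23   -0.3   -12.37   64.62] 0.8978999959195065
[ 481.66 -148.69   79.8 ]
[[-1.01  1.21]
 [ 1.2   1.33]
 [ 2.78  0.66]
 [-0.3  -0.49]
 [-0.32  0.14]
 [-0.49 -0.08]
 [-0.79 -0.94]
 [ 0.91 -1.19]
 [ 0.01  0.38]
 [-0.34 -0.12]
 [-0.93 -0.72]
 [-0.32 -1.13]
 [-0.18 -0.06]
 [-0.14  0.07]
 [ 0.92  1.72]
 [ 0.78 -0.05]]
('top',) [ 538.18 -165.25   -0.29   -5.32   62.09] 1.052786859305014
[ 479.2  -147.39   85.58]
('scene',) [ 530.16 -156.7    -0.3    -8.62   68.3 ] 0.5095438620563814
[ 476.48 -139.91   85.38]
```

```bash
cat > fit.py <<'E'
from h import *
bt=off([(137,288),(432,172),(515,385),(222,500)],7,(260,125))
bs=off([(245,295),(415,132),(637,185),(497,352)],7,(220,180))
tt=off([(153,52),(370,115),(238,465),(40,408)],4,(370,95))
pt=off([(155,300),(222,320),(195,405),(123,387)],4,(370,95))
ts=off([(58,80),(300,42),(537,405),(285,475)],6,(310,110))
ps=off([(283,290),(358,272),(410,355),(335,385)],6,(310,110))
def model(q,kind,dz=-12.1):
    x,y,a=q[:3]; c,s=np.cos(np.pi/6),np.sin(np.pi/6)
    F=np.array([-107.4,0,46+dz]); ex=np.array([c,0,s]); ez=np.array([-s,0,c]); ey=np.array([0,1,0])
    if kind=="lip": L=[F+ex*u+ey*v+ez*14 for u,v in((248,75),(248,-75),(0,-75),(0,75))]
    else: L=[F+ex*(q[3]+u)+ey*v+ez*16 for u,v in((30,23),(30,-23),(-30,-23),(-30,23))]
    return np.array(L)@Rz(a).T+[x,y,0]
def bmodel(b): return np.array([(50,65,24),(50,-65,24),(-50,-65,24),(-50,65,24)])@Rz(b[2]).T+[b[0],b[1],0]
def res(q,usek):
    k={"top":q[7]*usek,"scene":q[8]*usek}; r=[]
    for i,(n,a,b,c) in enumerate((("top",tt,pt,bt),("scene",ts,ps,bs))):
        o=q[9+2*i:11+2*i]
        r+=[(proj(n,model(q,"lip"),k[n])+o-a).ravel(),(proj(n,model(q,"pad"),k[n])+o-b).ravel(),(proj(n,bmodel(q[4:7]),k[n])+o-c).ravel()]
    r+=[q[9:13]/1.5]
    return np.concatenate(r)
if __name__=="__main__":
  for u in(0,1):
    s=least_squares(res,[540,-160,-.3,64,525,147,.35,0,0,0,0,0,0],args=(u,),loss='soft_l1')
    print(u,s.x,s.cost,np.sqrt(np.mean(s.fun**2)));print(model(s.x,"pad").mean(0))
E
python3 fit.py; python3 - <<'E'
from h import *
for n in C: print(n,f(n))
# per-axis image of world mm per pixel
P=np.array([520.,147,24])
for n in C: print(n,proj(n,P),proj(n,P+[10,0,0])-proj(n,P),proj(n,P+[0,10,0])-proj(n,P))
E
```

```text
0 [ 537.32 -163.07   -0.3    65.2   525.33  147.55    0.37    8.9   -13.16
    1.31   -0.26    0.26    0.08] 13.173143025006276 0.8389000283412721
[ 481.02 -145.65   80.36]
1 [ 538.61 -165.04   -0.3    65.28  526.41  145.11    0.37   -0.03    0.24
    0.62    0.13   -0.03    0.65] 12.379317947425562 0.8137754831083962
[ 482.35 -147.71   80.4 ]
scene 373.5075572816631
top 458.9804913448556
scene [[285.61 213.3 ]] [[-2.6  -1.42]] [[-2.88  1.48]]
top [[304.68 174.45]] [[ 0.01 -3.41]] [[-3.52  0.03]]
```

```bash
cat >> h.py <<'E'
from scipy.spatial.transform import Rotation as Ro
def state():
    s=ctrl.read_state(); return s,np.array(s['eef_pos']),Ro.from_euler('xyz',s['tool_rot'])
def faceR(yaw,sgn,tilt=np.pi/6):
    c,s=np.cos(tilt),np.sin(tilt); Z=Ro.from_euler('z',yaw)
    x=Z.apply([s,0,-c]); y=sgn*Z.apply([0,1,0]); return Ro.from_matrix(np.c_[x,y,np.cross(x,y)])
def go(s,R0,p0,R1,p1):
    d=np.array(p1)-p0; v=(R1*R0.inv()).as_rotvec(degrees=True)
    print("dcm",d/10,"rot",v,np.linalg.norm(v))
E
python3 - <<'E'
from h import *
s,p,R=state(); print(p); print(R.as_matrix())
for sg in(1,-1): go(s,R,p,faceR(-.3,sg),[481,-146,80])
E
```

```text
[ 187.01 -622.52  205.83]
[[ 0.    0.29 -0.96]
 [-0.   -0.96 -0.29]
 [-1.    0.   -0.  ]]
dcm [ 29.4   47.65 -12.58] rot [-39.73   0.17 141.82] 147.28324289815538
dcm [ 29.4   47.65 -12.58] rot [ -0.12 -30.43 -33.12] 44.97574710165365
```

>>> arm_command([
  [0,1.28,2.44,0,0,-1.52,-1.66],
  [0,1.28,2.44,0,0,-1.52,-1.66],
  [0,1.28,2.44,0,0,-1.52,-1.66],
  [0,1.28,2.44,0,0,-1.52,-1.66],
  [0,1.28,2.44,0,0,-1.52,-1.66],
  [0,1.28,2.44,0,0,-1.52,-1.66],
  [0,1.28,2.44,0,0,-1.52,-1.66],
  [0,1.28,2.44,0,0,-1.52,-1.66],
  [0,1.28,2.44,0,0,-1.52,-1.66],
  [0,1.28,2.44,0,0,-1.52,-1.66],
  [0,1.28,2.44,0,0,-1.52,-1.66],
  [0,1.28,2.44,0,0,-1.52,-1.66],
  [0,1.28,2.44,0,0,-1.52,-1.66],
  [0,1.28,2.44,0,0,-1.52,-1.66],
  [0,1.28,2.44,0,0,-1.52,-1.66],
  [0,1.28,2.44,0,0,-1.52,-1.66],
  [0,1.28,2.44,0,0,-1.52,-1.66],
  [0,1.28,2.44,0,0,-1.52,-1.66],
  [0,1.28,2.44,0,0,-1.52,-1.66],
  [0,1.28,2.44,0,0,-1.52,-1.66],
])

```text
clock: 2.57
eef_pos: [416.5, -188.0, 219.2]
tool_rot: [3.131, 1.132, -0.243]
force: [0.1, -0.8, 0.9]
width: 0.0
```

```bash
python3 - <<'E'
from h import *
import cv2
s,p,R=state(); print(s['clock'],p,s['force'],s['width'],np.round(s['qpos'],2)); print(R.as_matrix())
for n in C:
    im=ctrl.get_image(n); q=proj(n,p)[0]; print(n,q,proj(n,[481,-146,80]))
    x,y=int(q[0])-50,int(q[1])-50; x=max(x,0);y=max(y,0)
    c=cv2.resize(im[y:y+100,x:x+100],None,fx=5,fy=5,interpolation=cv2.INTER_CUBIC); print(x,y)
    u=(int((q[0]-x+.5)*5),int((q[1]-y+.5)*5)); cv2.circle(c,u,3,(0,255,0),1)
    cv2.imwrite(f"pics/{n}1.png",c)
a=cv2.imread("pics/scene1.png");b=cv2.imread("pics/top1.png");cv2.imwrite("pics/m1.png",np.hstack([a[:,:400],b[:,:400]]) if 0 else np.hstack([cv2.resize(a,(400,400)),cv2.resize(b,(400,400))]))
E
```

```text
2.5667 [ 416.52 -187.98  219.22] [ 0.12 -0.77  0.86] 0.02386084225418384 [-0.01  0.21  0.53  2.42 -1.09  0.23 -0.28]
[[ 0.41 -0.23 -0.88]
 [-0.1  -0.97  0.21]
 [-0.91  0.   -0.42]]
scene [399.24 120.39] [[367.32 164.42]]
349 70
top [441.24 195.85] [[411.89 182.66]]
391 145
```

View pics/m1.png

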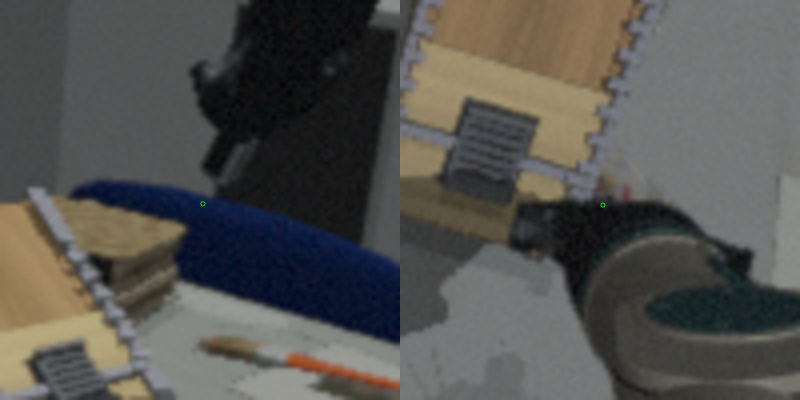

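```bash
python3 - <<'E'
from h import *
import cv2
s,p,R=state(); print(s['clock'],p,np.round(s['qpos'],2),np.round(s['qd'],2)); 
for n in C:
    im=ctrl.get_image(n); q=proj(n,p)[0];b=proj(n,p-60*R.as_matrix()[:,0])[0]
    cv2.line(im,tuple(int(v) for v in q),tuple(int(v) for v in b),(0,255,0),1)
    x,y=int(q[0])-80,max(0,int(q[1])-80)
    cv2.imwrite(f"pics/{n}2.png",cv2.resize(im[y:y+130,x:x+130],(400,400),interpolation=cv2.INTER_CUBIC))
cv2.imwrite("pics/m2.png",np.hstack([cv2.imread("pics/scene2.png"),cv2.imread("pics/top2.png")]))
s,p,R=state(); print(s['clock'],p)
E
```

```text
2.6667 [ 418.64 -183.14  219.18] [-0.02  0.21  0.53  2.42 -1.09  0.23 -0.28] [ 0.19  0.   -0.08 -0.    0.02 -0.03  0.05]
2.7667 [ 416.8  -187.71  218.99]
```

View pics/m2.png

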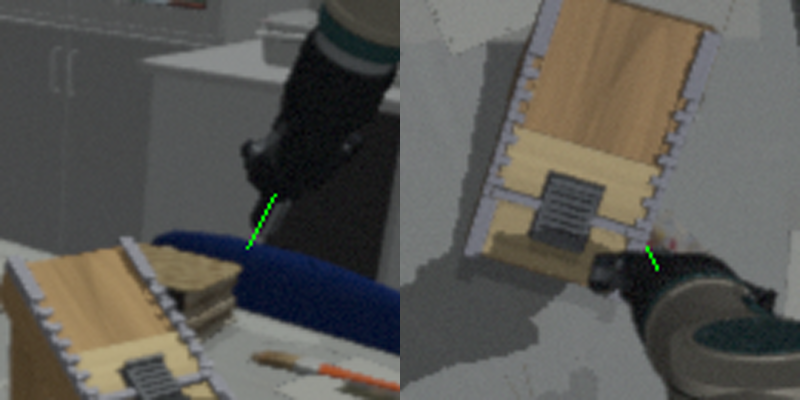

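```bash
python3 - <<'E'
from h import *
import itertools
S=[([1.213,0.628,0.038,1.517,-0.027,0.996,-0.02],None,[187.018,-622.529,205.813])]
s,p,R=state(); print(np.round(s['qpos'],4),R.as_euler('xyz'))
R0=Ro.from_euler('xyz',[-1.56,1.569,1.873]); q0=np.array([1.213,0.629,0.038,1.518,-0.027,0.996,-0.02])
q1=np.array(s['qpos'])
def fk(q,sg): return Ro.from_euler('ZYZYZYZ',np.array(q)*sg)
for sg in itertools.product((1,-1),repeat=7):
    A=fk(q0,sg);B=fk(q1,sg)
    # R=A*T constant
    T0=A.inv()*R0;T1=B.inv()*R; e=(T0.inv()*T1).magnitude()
    if e<.05: print(sg,e,T0.as_matrix().round(2).tolist())
E
```

```text
[-0.01  0.21  0.53  2.42 -1.09  0.23 -0.28] [ 3.13  1.13 -0.24]Traceback (most recent call last):
  File "<stdin>", line 9, in <module>
  File "<stdin>", line 7, in fk
  File "scipy/spatial/transform/_rotation.pyx", line 1413, in scipy.spatial.transform._rotation.Rotation.from_euler
ValueError: Expected axis specification to be a non-empty string of upto 3 characters, got ZYZYZYZ
```

```bash
python3 - <<'E'
from h import *
import itertools
s,p,R=state()
R0=Ro.from_euler('xyz',[-1.56,1.569,1.873]); q0=np.array([1.213,0.629,0.038,1.518,-0.027,0.996,-0.02])
q1=np.array(s['qpos'])
def fk(q,sg):
    r=Ro.identity()
    for a,v,g in zip('zyzyzyz',q,sg): r=r*Ro.from_euler(a,v*g)
    return r
for sg in itertools.product((1,-1),repeat=7):
    A=fk(q0,sg);B=fk(q1,sg)
    T0=A.inv()*R0;T1=B.inv()*R; e=(T0.inv()*T1).magnitude()
    if e<.15: print(sg,e,T0.as_matrix().round(2).tolist())
E
```

```text
(-1, 1, -1, 1, -1, 1, -1) 0.0013373112200123075 [[0.0, -1.0, 0.0], [-0.0, -0.0, -1.0], [1.0, 0.0, -0.0]]
```

```bash
cat > fk.py <<'E'
from h import *
SG=np.array([-1,1,-1,1,-1,1,-1.])
T0=np.array([[0,-1,0],[0,0,-1],[1,0,0]],float)
def fr(q):
    r=np.eye(3);o=[]
    for a,v,g in zip('zyzyzyz',q,SG):
        r=r@Ro.from_euler(a,v*g).as_matrix(); o.append(r)
    return o
ez=np.array([0,0,1.]);ex=np.array([1.,0,0])
def rows(q,off=False):
    A=fr(q); c=[ez,A[2]@ez,A[4]@ez,A[6]@ez]
    if off: c+=[A[2]@ex,A[3]@ex,A[5]@ex]
    return np.array(c).T
def addS():
    import json,os
    s,p,R=state(); L=json.load(open('S.json')) if os.path.exists('S.json') else [[[1.213,0.628,0.038,1.517,-0.027,0.996,-0.02],[187.018,-622.529,205.813]]]
    L.append([list(map(float,s['qpos'])),p.tolist()]); json.dump(L,open('S.json','w')); return L
E
python3 - <<'E'
from fk import *
L=addS()
M=np.vstack([rows(q) for q,p in L]);b=np.concatenate([p for q,p in L])
x,r,_,_=np.linalg.lstsq(M,b,rcond=None);print(x,M@x-b)
E
```

```text
[388.68 512.75 414.34 362.61] [ 25.76   8.88  10.3    6.34  16.27 -10.3 ]
```

>>> arm_command([
  [0,1.5,0.5,1.5,0,4,0],
  [0,1.5,0.5,1.5,0,4,0],
  [0,1.5,0.5,1.5,0,4,0],
  [0,1.5,0.5,1.5,0,4,0],
])

```text
clock: 3.1
eef_pos: [461.9, -172.0, 259.4]
tool_rot: [3.039, 1.315, -0.325]
force: [1.6, -0.6, -0.7]
width: 0.1
```

```bash
python3 -c "
from fk import *
addS();s,p,R=state();print(np.round(s['qpos'],3))"
```

```text
[-0.42  0.31  0.93  2.12 -0.49  0.62 -0.97]
```

>>> arm_command([
  [0,1.5,1,1.5,0,4,3],
  [0,1.5,1,1.5,0,4,3],
  [0,1.5,1,1.5,0,4,3],
  [0,1.5,1,1.5,0,0,3],
])

```text
clock: 3.43
eef_pos: [528.0, -130.4, 319.3]
tool_rot: [2.31, 1.497, -0.828]
force: [0.1, -0.1, -0.2]
width: -0.0
```

```bash
python3 - <<'E'
from fk import *
L=addS();s,p,R=state();print(np.round(s['qpos'],3),s['clock'],p)
for off in(0,1):
    M=np.vstack([rows(q,off) for q,p in L]);b=np.concatenate([p for q,p in L])
    x,r,rk,sv=np.linalg.lstsq(M,b,rcond=None);print(x,sv,M@x-b)
E
```

```text
[-0.45  0.44  0.91  1.73 -0.35  1.09 -1.01] 3.4333 [ 527.96 -130.44  319.29]
[394.32 506.83 413.01 363.86] [3.6  1.66 0.5  0.28] [ 24.2   13.19  10.61   5.1   16.57 -10.46   3.43   3.98  -4.66   4.41
   0.4    4.51]
[378.59 507.24 380.66 362.49  11.79   6.11 -21.27] [3.92 3.32 1.01 0.52 0.47 0.34 0.05] [24.21 12.6   2.12 -2.73  2.62  0.42  4.31 -0.35  0.75  4.32 -0.95 -3.29]
```

```bash
cat >> fk.py <<'E'
ey=np.array([0,1.,0])
def rows2(q):
    A=fr(q); c=[ez,A[2]@ez,A[4]@ez,A[6]@ez,ex,ey,A[1]@ey,A[3]@ey,A[5]@ey,A[2]@ex,A[3]@ex,A[5]@ex]
    return np.array(c).T
def fitk(lam=.02):
    import json
    L=json.load(open('S.json'))
    M=np.vstack([rows2(q) for q,p in L]);b=np.concatenate([p for q,p in L])
    W=np.diag([.0]*4+[lam]*8)
    x=np.linalg.lstsq(np.vstack([M,W]),np.r_[b,np.zeros(12)],rcond=None)[0]; return x,M@x-b
E
python3 - <<'E'
from fk import *
for l in(.3,.1,.02):
    x,r=fitk(l);print(x,r)
E
```

```text
[347.34 552.77 382.04 379.61  -4.4    0.25 -10.81 -10.61  -2.21   2.92
  -0.48  -2.95] [ 0.71 -0.28  0.8  -0.07  0.71 -0.04  0.45 -0.34 -0.02 -0.69 -0.11 -0.75]
[341.95 553.44 383.17 374.2   -4.09   0.86 -11.22 -13.68   0.25   3.8
  -0.28  -1.03] [ 0.09 -0.06  0.13 -0.08  0.14 -0.02  0.2  -0.1   0.03 -0.17  0.01 -0.14]
[336.57 554.8  382.5  370.68  -2.81   0.26 -11.8  -14.76   0.78   3.86
  -0.62   0.51] [ 0.   -0.    0.   -0.01  0.   -0.01  0.03  0.01  0.01 -0.02 -0.01 -0.  ]
```

```bash
cat >> fk.py <<'E'
LO=np.array([-3.06,-.37,-1.25,.18,-1.1,.23,-2.94]);HI=np.array([3.06,2.12,1.32,2.47,4.24,1.98,2.94])
X=fitk(.1)[0]
def FK(q): return rows2(q)@X, Ro.from_matrix(fr(q)[-1]@T0)
def ik(p,R,seeds=12,q0=None,rng=np.random.default_rng(0)):
    best=None
    for i in range(seeds):
        g=q0 if (q0 is not None and i==0) else rng.uniform(np.maximum(LO,-2),np.minimum(HI,3))
        g=np.clip(g,LO+.03,HI-.03)
        def res(q):
            a,B=FK(q); return np.r_[(a-p)/10,(B*R.inv()).as_rotvec()*20]
        s=least_squares(res,g,bounds=(LO+.02,HI-.02),max_nfev=60)
        if best is None or s.cost<best[0]-1e-6: best=(s.cost,s.x)
        if s.cost<1e-4: break
    return best
case=np.array([538.,-164,-.3])
def face(u,v,w,c=case):  # u along slope from bay mouth centre, v left, w out
    cc,s=np.cos(np.pi/6),np.sin(np.pi/6)
    F=np.array([-107.4,0,33.9])+64*np.array([cc,0,s])
    l=F+u*np.array([cc,0,s])+v*np.array([0,1,0])+w*np.array([-s,0,cc])
    return Rz(c[2])@l+[c[0],c[1],0]
E
python3 - <<'E'
from fk import *
print(face(0,0,16))
for tilt in(30,15,0,-10):
  for sg in(1,-1):
    for u in(0,60,120):
      b=ik(face(u,0,10),faceR(-.3,sg,np.radians(tilt))); print(tilt,sg,u,round(b[0],4),b[1])
E
```

```text
[ 480.7  -146.28   79.76]
30 1 0 0.6711 [ 0.98  0.97 -1.23  2.45  1.95  1.01 -0.36]
30 1 60 0.0 [ 0.93  0.82 -1.07  2.36  1.98  0.8  -0.37]
30 1 120 0.0 [ 0.98  0.85 -1.18  2.21  1.78  0.82 -0.1 ]
30 -1 0 0.6711 [ 0.98  0.97 -1.23  2.45  1.95  1.01  2.78]
30 -1 60 0.0 [-0.26  0.7   0.73  2.4   3.98  0.55  0.61]
30 -1 120 0.0 [ 0.82  0.68 -0.85  2.22  1.84  0.55  2.91]
15 1 0 0.0 [ 0.52  0.6  -0.4   2.27  1.44  0.25  0.09]
15 1 60 0.0 [ 0.99  0.9  -1.23  2.11  1.38  0.91  0.24]
15 1 120 0.0 [ 0.57  0.6  -0.47  1.97  0.69  0.46  0.88]
15 -1 0 0.053 [ 0.52  0.6  -0.4   2.26  1.3   0.25 -2.92]
15 -1 60 0.0 [ 0.42  0.57 -0.26  2.13  0.67  0.25 -2.28]
15 -1 120 0.0 [-0.06  0.6   0.46  1.98 -0.66  0.42 -1.  ]
0 1 0 0.0 [ 0.52  0.66 -0.4   2.02  0.46  0.55  1.06]
0 1 60 0.0 [ 0.86  0.86 -1.02  1.85  0.9   0.98  0.7 ]
0 1 120 0.0 [ 0.26  0.65 -0.01  1.7   0.01  0.79  1.52]
0 -1 0 0.0 [ 0.79  0.78 -0.85  2.01  0.87  0.76 -2.46]
0 -1 60 0.0 [-0.07  0.69  0.49  1.88 -0.49  0.7  -1.16]
0 -1 120 0.0 [-0.08  0.72  0.55  1.71 -0.48  0.85 -1.19]
-10 1 0 0.0 [ 0.56  0.75 -0.47  1.84  0.4   0.83  1.13]
-10 1 60 0.0 [ 0.49  0.75 -0.38  1.68  0.29  0.96  1.26]
-10 1 120 0.0 [ 0.37  0.76 -0.19  1.5   0.13  1.07  1.41]
-10 -1 0 0.0 [-0.1   0.78  0.56  1.86 -0.51  0.84 -1.12]
-10 -1 60 0.0 [ 0.53  0.76 -0.46  1.68  0.35  0.97 -1.94]
-10 -1 120 0.0 [ 0.43  0.76 -0.29  1.5   0.21  1.09 -1.79]
```

```bash
cat >> fk.py <<'E'
def ikm(p,R,q0,w=.02):
    mid=(LO+HI)/2
    def res(q):
        a,B=FK(q); return np.r_[(a-p)/5,(B*R.inv()).as_rotvec()*30,w*(q-q0)]
    s=least_squares(res,np.clip(q0,LO+.03,HI-.03),bounds=(LO+.02,HI-.02),max_nfev=100)
    a,B=FK(s.x); return s.x,np.linalg.norm(a-p),np.degrees((B*R.inv()).magnitude())
E
python3 - <<'E'
from fk import *
s,p,R=state(); qc=np.array(s['qpos'])
board=np.array([525.5,146,24])
for t in (0,8,12,15):
  for u,w,n in((0,30,'above'),(0,10,'press'),(110,8,'open'),(0,-22,'grasp'),(0,80,'lift')):
    q,e,a=ikm(face(u,0,w),faceR(-.3,-1,np.radians(t)),qc); print(t,n,q,round(e,1),round(a,1),'marg',np.min(np.r_[q-LO,HI-q]).round(2))
  for psi in(-1.2,1.94):
    for h in(12,120):
      q,e,a=ikm(board+[0,0,h],faceR(psi,-1,-np.radians(30-t)),qc); print(t,'place',psi,h,q,round(e,1),round(a,1),np.min(np.r_[q-LO,HI-q]).round(2))
E
```

```text
0 above [-0.21  0.7   0.69  2.05 -0.74  0.65 -0.89] 0.0 0.0 marg 0.36
0 press [-0.19  0.73  0.66  2.04 -0.77  0.63 -0.87] 0.0 0.0 marg 0.33
0 open [-0.18  0.77  0.74  1.74 -0.65  0.89 -1.03] 0.0 0.0 marg 0.45
0 grasp [-0.15  0.79  0.62  2.01 -0.8   0.6  -0.85] 0.0 0.0 marg 0.3
0 lift [-0.28  0.61  0.78  2.09 -0.66  0.71 -0.94] 0.0 0.0 marg 0.38
0 place -1.2 12 [-0.26  0.91  0.44  1.82 -1.    1.04 -1.93] 0.0 0.0 0.1
0 place -1.2 120 [-0.3   0.75  0.5   1.78 -0.87  1.17 -2.09] 0.0 0.0 0.23
0 place 1.94 12 [-0.98  0.91  0.53  1.92  0.19  0.53 -0.41] 0.0 0.0 0.3
0 place 1.94 120 [-0.99  0.72  0.54  1.88  0.25  0.73 -0.38] 0.0 0.0 0.5
8 above [-0.13  0.61  0.54  2.19 -0.86  0.4  -0.77] 0.0 0.0 marg 0.17
8 press [-0.09  0.64  0.48  2.17 -0.88  0.36 -0.76] 0.0 0.0 marg 0.13
8 open [-0.2   0.7   0.71  1.89 -0.75  0.67 -0.93] 0.0 0.0 marg 0.35
8 grasp [-0.01  0.69  0.37  2.14 -0.86  0.3  -0.78] 0.0 0.0 marg 0.07
8 lift [-0.25  0.52  0.68  2.22 -0.77  0.48 -0.84] 0.0 0.0 marg 0.25
8 place -1.2 12 [-0.32  0.85  0.39  1.86 -0.92  0.87 -2.05] 0.0 0.0 0.18
8 place -1.2 120 [-0.47  0.73  0.65  1.82
[... 779 characters left out ...]
  0.62  0.41  1.89  0.12  0.7  -0.18] 0.0 0.0 0.47
15 above [-0.07  0.57  0.43  2.27 -1.08  0.25 -0.56] 1.6 2.2 marg 0.02
15 press [-0.05  0.61  0.4   2.23 -1.08  0.25 -0.56] 2.2 3.2 marg 0.02
15 open [-0.15  0.63  0.59  2.01 -0.85  0.45 -0.81] 0.0 0.0 marg 0.22
15 grasp [-0.01  0.68  0.37  2.18 -1.08  0.25 -0.57] 2.9 4.4 marg 0.02
15 lift [-0.14  0.45  0.5   2.33 -1.01  0.25 -0.62] 0.0 0.0 marg 0.02
15 place -1.2 12 [-0.52  0.86  0.6   1.9  -1.    0.87 -2.03] 0.0 0.0 0.1
15 place -1.2 120 [-0.61  0.72  0.75  1.85 -0.85  1.05 -2.18] 0.0 0.0 0.25
15 place 1.94 12 [-0.69  0.78  0.31  1.95  0.1   0.47 -0.19] 0.0 0.0 0.24
15 place 1.94 120 [-0.82  0.63  0.51  1.89 -0.04  0.69  0.01] 0.0 0.0 0.46
```

```bash
python3 - <<'E'
from fk import *
s,p,R=state(); print(p,s['clock']); addS()
print("hover",face(8,0,60)); go(s,R,p,faceR(-.3,-1,np.radians(5)),face(8,0,60))
print("ez",face(0,0,10)-face(0,0,0),"ex",face(10,0,0)-face(0,0,0))
E
```

```text
[ 527.96 -130.44  319.29] 3.4333
hover [ 466.31 -141.82  121.86]
dcm [ -6.17  -1.14 -19.74] rot [  2.78  -2.59 -17.26] 17.67120464661899
ez [-4.78  1.48  8.66] ex [ 8.27 -2.56  5.  ]
```

>>> arm_command([
  [0,-0.62,-0.11,-1.97,0.28,-0.26,-1.73],
  [0,-0.62,-0.11,-1.97,0.28,-0.26,-1.73],
  [0,-0.62,-0.11,-1.97,0.28,-0.26,-1.73],
  [0,-0.62,-0.11,-1.97,0.28,-0.26,-1.73],
  [0,-0.62,-0.11,-1.97,0.28,-0.26,-1.73],
  [0,-0.62,-0.11,-1.97,0.28,-0.26,-1.73],
  [0,-0.62,-0.11,-1.97,0.28,-0.26,-1.73],
  [0,-0.62,-0.11,-1.97,0.28,-0.26,-1.73],
  [0,-0.62,-0.11,-1.97,0.28,-0.26,-1.73],
  [0,-0.62,-0.11,-1.97,0.28,-0.26,-1.73],
  [0,0,0,0,0,0,0],
  [0,0,0,0,0,0,0],
])

```text
clock: 4.43
eef_pos: [461.9, -141.8, 121.7]
tool_rot: [-3.107, 1.483, -0.272]
force: [0.2, -0.4, 0.4]
width: 0.0
```

```bash
cat >> fk.py <<'E'
import cv2
def look(tag,ctr=None,half=60,marks=()):
    s,p,R=state(); o=[]
    for n in C:
        im=ctrl.get_image(n); q=proj(n,p if ctr is None else ctr)[0]
        x=int(np.clip(q[0]-half,0,640-2*half));y=int(np.clip(q[1]-half,0,400-2*half)); k=400/(2*half)
        c=cv2.resize(im[y:y+2*half,x:x+2*half],(400,400),interpolation=cv2.INTER_CUBIC)
        for m in marks:
            u=proj(n,m)[0]; cv2.circle(c,(int((u[0]-x+.5)*k),int((u[1]-y+.5)*k)),3,(0,255,0),1)
        print(n,x,y,k); o.append(c)
    cv2.imwrite(f"pics/{tag}.png",np.hstack(o))
E
python3 - <<'E'
from fk import *
s,p,R=state(); print(p,s['force'],s['qpos'],s['clock']); addS(); go(s,R,p,faceR(-.3,-1,np.radians(5)),face(8,0,60))
look("m3",marks=[p,face(0,0,16)])
E
```

```text
[ 461.89 -141.81  121.72] [ 0.21 -0.4   0.36] [-0.23  0.59  0.69  2.15 -0.76  0.55 -0.86] 4.4333
dcm [ 0.44 -0.    0.01] rot [-0.16  0.07  0.38] 0.4165751075137615
scene 312 93 3.3333333333333335
top 353 126 3.3333333333333335
```

View pics/m3.png

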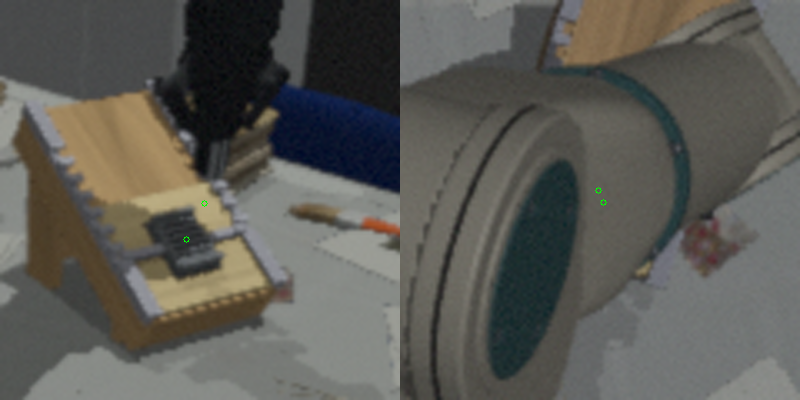

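```bash
python3 - <<'E'
from fk import *
s,p,R=state()
im=ctrl.get_image("scene"); x,y=345,95;k=10
c=cv2.resize(im[y:y+75,x:x+60],None,fx=8,fy=8,interpolation=cv2.INTER_CUBIC)
for m in (p,p-19*R.as_matrix()[:,0],face(0,0,16)):
    u=proj("scene",m)[0]; cv2.circle(c,(int((u[0]-x+.5)*8),int((u[1]-y+.5)*8)),4,(0,255,0),1)
cv2.imwrite("pics/z3.png",cv2.convertScaleAbs(c,alpha=2))
E
```

```text
(no output)
```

View pics/z3.png

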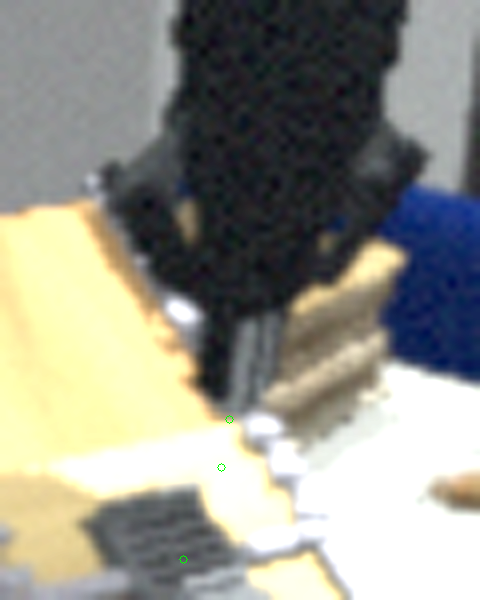

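>>> arm_command([
  [0,0.47,-0.11,-0.65,0,0,0.1],
  [0,0.47,-0.11,-0.65,0,0,0.1],
  [0,0.47,-0.11,-0.65,0,0,0.1],
  [0,0.47,-0.11,-0.65,0,0,0.1],
  [0,0,0,0,0,0,0],
])

```text
clock: 5.0
eef_pos: [482.8, -143.6, 95.0]
tool_rot: [-3.118, 1.482, -0.27]
force: [-0.1, 1.0, -0.3]
width: 0.1
```

```bash
python3 - <<'E'
from fk import *
s,p,R=state(); print(p,s['force'],s['clock']); addS(); print(fitk(.1))
look("m4",half=35,marks=[p,p-19*R.as_matrix()[:,0]])
E
```

```text
[ 482.84 -143.63   95.  ] [-0.06  0.95 -0.34] 5.0
(array([335.66, 557.91, 380.9 , 374.29,  -0.43,   0.53, -11.46, -15.66,
        -1.03,   1.71,  -0.62,  -0.31]), array([ 0.09, -0.03,  0.15, -0.04,  0.12,  0.07,  0.09, -0.06,  0.19,
       -0.05,  0.  , -0.09, -0.05,  0.  , -0.09,  0.03, -0.04, -0.08,
       -0.07,  0.01, -0.15]))
scene 331 124 5.714285714285714
top 376 145 5.714285714285714
```

View pics/m4.png

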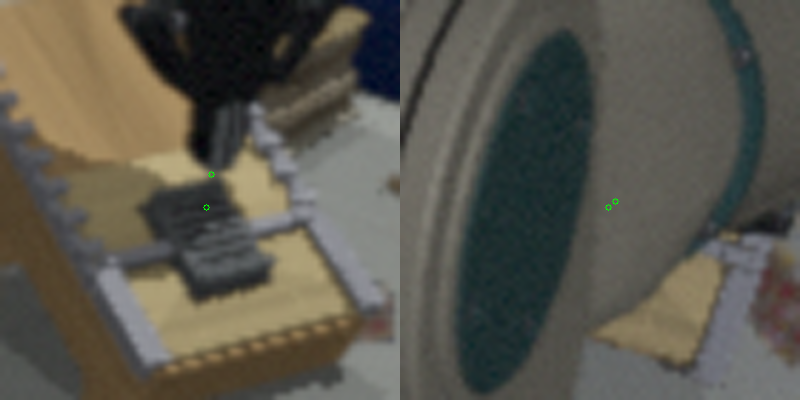

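>>> arm_command([
  [0,0.24,-0.07,-0.43,0,0,0],
  [0,0,0,0,0,0,0],
  [0,0,0,0,0,0,0],
])

```text
clock: 5.35
eef_pos: [484.4, -144.5, 91.9]
tool_rot: [-3.114, 1.481, -0.267]
force: [0.5, -0.4, -0.1]
width: -0.1
```

>>> arm_command([
  [0,0.24,-0.07,-0.43,0,0,0],
  [0,0,0,0,0,0,0],
  [0,0,0,0,0,0,0],
])

```text
clock: 5.6
eef_pos: [486.8, -145.2, 87.5]
tool_rot: [-3.114, 1.481, -0.267]
force: [0.5, 0.2, 0.2]
width: -0.3
```

>>> arm_command([
  [0,0.14,-0.04,-0.26,0,0,0],
  [0,0,0,0,0,0,0],
  [0,0,0,0,0,0,0],
])

```text
clock: 5.85
eef_pos: [488.2, -145.6, 85.0]
tool_rot: [-3.114, 1.481, -0.267]
force: [-0.1, 0.3, -0.2]
width: 0.0
```

>>> arm_command([
  [0,0.14,-0.04,-0.26,0,0,0],
  [0,0,0,0,0,0,0],
  [0,0,0,0,0,0,0],
])

```text
clock: 6.1
eef_pos: [489.6, -146.0, 82.4]
tool_rot: [-3.114, 1.481, -0.267]
force: [0.3, -0.2, -0.1]
width: -0.0
```

>>> arm_command([
  [0,0.14,-0.04,-0.26,0,0,0],
  [0,0,0,0,0,0,0],
  [0,0,0,0,0,0,0],
])

```text
clock: 6.35
eef_pos: [491.0, -146.4, 79.7]
tool_rot: [-3.114, 1.481, -0.267]
force: [-0.9, 0.7, -0.0]
width: 0.0
```

>>> arm_command([
  [0,0.14,-0.04,-0.26,0,0,0],
  [0,0,0,0,0,0,0],
  [0,0,0,0,0,0,0],
])

```text
clock: 6.6
eef_pos: [492.4, -146.8, 77.1]
tool_rot: [-3.115, 1.481, -0.268]
force: [-0.2, 0.2, 0.5]
width: -0.0
```

```bash
python3 - <<'E'
from fk import *
s,p,R=state(); print(p,s['force'],s['clock'])
im=ctrl.get_image("scene"); x,y=335,125
c=cv2.resize(im[y:y+65,x:x+65],None,fx=9,fy=9,interpolation=cv2.INTER_CUBIC)
for m in (p,p-19*R.as_matrix()[:,0]):
    u=proj("scene",m)[0]; cv2.circle(c,(int((u[0]-x+.5)*9),int((u[1]-y+.5)*9)),4,(0,255,0),1)
cv2.imwrite("pics/z5.png",cv2.convertScaleAbs(c,alpha=1.8))
E
```

```text
[ 492.42 -146.82   77.13] [-0.17  0.24  0.53] 6.6
```

View pics/z5.png

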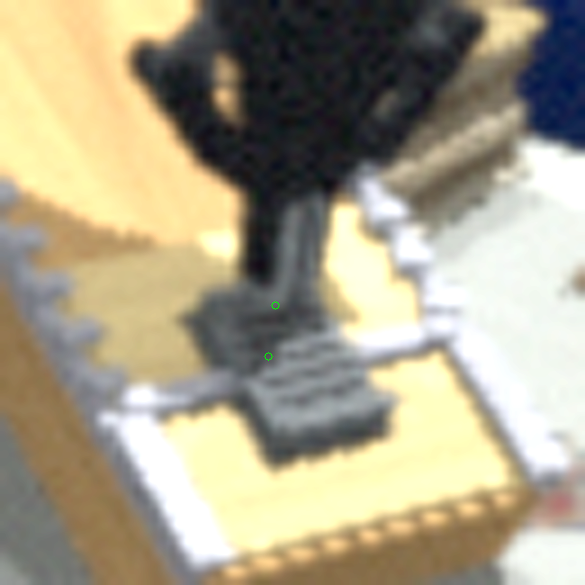

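>>> arm_command([
  [0,-0.66,0.2,-0.4,0,0,0],
  [0,0,0,0,0,0,0],
  [0,0,0,0,0,0,0],
])

```text
clock: 6.9
eef_pos: [484.9, -144.4, 73.0]
tool_rot: [-3.109, 1.482, -0.263]
force: [-0.1, -0.1, -0.6]
width: 0.1
```

>>> arm_command([
  [0,0.14,-0.04,-0.26,0,0,0],
  [0,0,0,0,0,0,0],
  [0,0,0,0,0,0,0],
])

```text
clock: 7.15
eef_pos: [487.4, -145.2, 70.6]
tool_rot: [-3.114, 1.481, -0.267]
force: [0.4, -0.5, 0.3]
width: 0.3
```

>>> arm_command([
  [0,0.14,-0.04,-0.26,0,0,0],
  [0,0,0,0,0,0,0],
  [0,0,0,0,0,0,0],
])

```text
clock: 7.4
eef_pos: [488.7, -145.6, 67.9]
tool_rot: [-3.115, 1.481, -0.268]
force: [-0.4, -0.2, 0.0]
width: -0.1
```

>>> arm_command([
  [0,0.14,-0.04,-0.26,0,0,0],
  [0,0,0,0,0,0,0],
  [0,0,0,0,0,0,0],
])

```text
clock: 7.65
eef_pos: [489.8, -145.9, 65.4]
tool_rot: [-3.112, 1.481, -0.265]
force: [-2.0, 1.9, 1.6]
width: 0.3
```

```bash
cat >> fk.py <<'E'
def zoom(tag,x=335,y=125,n=65,k=9,cam="scene",marks=()):
    im=ctrl.get_image(cam)
    c=cv2.resize(im[y:y+n,x:x+n],None,fx=k,fy=k,interpolation=cv2.INTER_CUBIC)
    for m in marks:
        u=proj(cam,m)[0]; cv2.circle(c,(int((u[0]-x+.5)*k),int((u[1]-y+.5)*k)),4,(0,255,0),1)
    cv2.imwrite(f"pics/{tag}.png",cv2.convertScaleAbs(c,alpha=1.8))
def loc(p,c=case):
    l=Rz(c[2]).T@(np.array(p)-[c[0],c[1],0]); cc,s=np.cos(np.pi/6),np.sin(np.pi/6)
    d=l-(np.array([-107.4,0,33.9])+64*np.array([cc,0,s])); return np.array([d[0]*cc+d[2]*s,d[1],-d[0]*s+d[2]*cc])
E
python3 - <<'E'
from fk import *
s,p,R=state(); print(p,s['force'],loc(p)); zoom("z6",marks=[p,p-19*R.as_matrix()[:,0]])
E
```

```text
[ 489.82 -145.94   65.39] [-2.01  1.89  1.56] [ 0.28  3.01 -0.74]
```

View pics/z6.png

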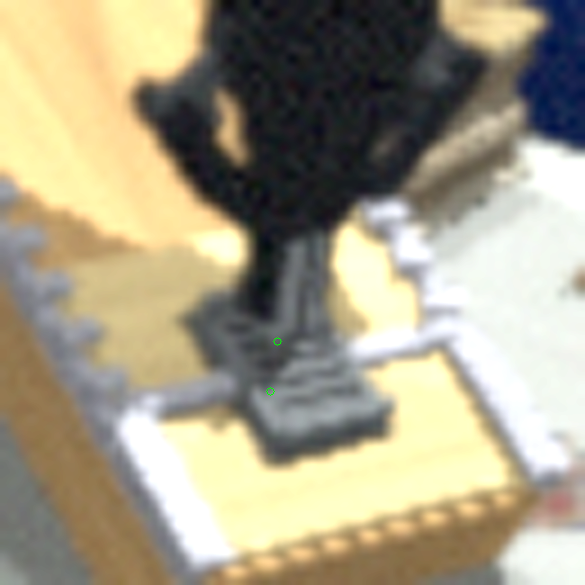

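>>> arm_command([
  [0,0.14,-0.04,-0.26,0,0,0],
  [0,0,0,0,0,0,0],
  [0,0,0,0,0,0,0],
])

```text
clock: 7.95
eef_pos: [491.2, -146.4, 62.8]
tool_rot: [-3.113, 1.481, -0.266]
force: [-2.2, 0.3, 3.5]
width: -0.1
```

>>> arm_command([
  [0,0.14,-0.04,-0.26,0,0,0],
  [0,0,0,0,0,0,0],
  [0,0,0,0,0,0,0],
])

```text
clock: 8.2
eef_pos: [492.7, -146.9, 60.2]
tool_rot: [-3.114, 1.481, -0.267]
force: [-3.2, 0.5, 4.9]
width: -0.0
```

>>> arm_command([
  [0,0.1,-0.03,-0.17,0,0,0],
  [0,0,0,0,0,0,0],
  [0,0,0,0,0,0,0],
])

```text
clock: 8.45
eef_pos: [493.2, -147.0, 59.3]
tool_rot: [-3.102, 1.481, -0.256]
force: [-5.6, 2.1, 13.9]
width: 0.1
```

>>> arm_command([
  [0,-0.02,0.01,0.04,0,0,0],
  [0,0.41,-0.13,0.25,0,0,0],
  [0,0.41,-0.13,0.25,0,0,0],
  [0,0.41,-0.13,0.25,0,0,0],
  [0,0.41,-0.13,0.25,0,0,0],
  [0,0,0,0,0,0,0],
])

```text
clock: 8.95
eef_pos: [509.3, -152.0, 69.2]
tool_rot: [-3.108, 1.483, -0.261]
force: [-5.1, 1.5, 9.6]
width: -0.1
```

```bash
python3 - <<'E'
from fk import *
s,p,R=state(); print(p,s['force'],loc(p)); zoom("z7",marks=[p,p-19*R.as_matrix()[:,0]])
E
```

```text
[ 509.27 -152.05   69.24] [-5.06  1.54  9.65] [19.85  2.93 -7.61]
```

View pics/z7.png

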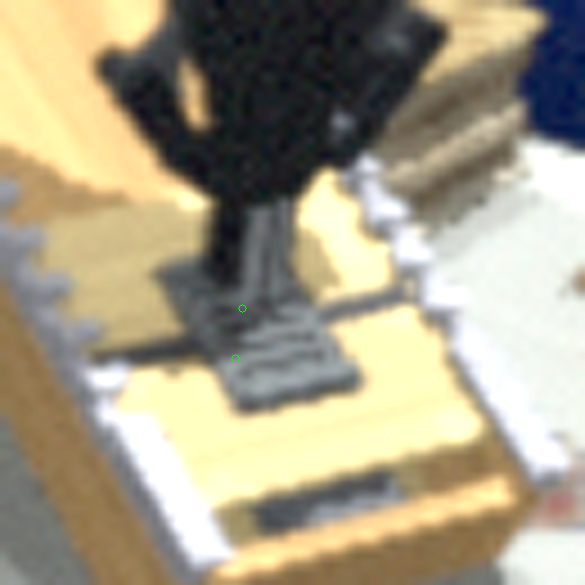

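>>> arm_command([
  [0,0.62,-0.19,0.375,0,0,0],
  [0,0.62,-0.19,0.375,0,0,0],
  [0,0.62,-0.19,0.375,0,0,0],
  [0,0.62,-0.19,0.375,0,0,0],
  [0,0.62,-0.19,0.375,0,0,0],
  [0,0.62,-0.19,0.375,0,0,0],
  [0,0.62,-0.19,0.375,0,0,0],
  [0,0.62,-0.19,0.375,0,0,0],
  [0,0.62,-0.19,0.375,0,0,0],
  [0,0,0,0,0,0,0],
])

```text
clock: 9.83
eef_pos: [565.9, -169.8, 103.5]
tool_rot: [-3.115, 1.481, -0.268]
force: [-5.4, 1.1, 11.0]
width: -0.1
```

```bash
python3 - <<'E'
from fk import *
s,p,R=state(); f=np.array(s['force']);print(p,f,loc(p)); d=loc(f*1.0+face(0,0,0)); print("f local",d); zoom("z8",x=320,y=110,n=75,k=8,marks=[p])
E
```

```text
[ 565.85 -169.79  103.47] [-5.4   1.1  11.01] [88.33  2.7  -7.61]
f local [ 0.76 -0.55 12.28]
```

View pics/z8.png

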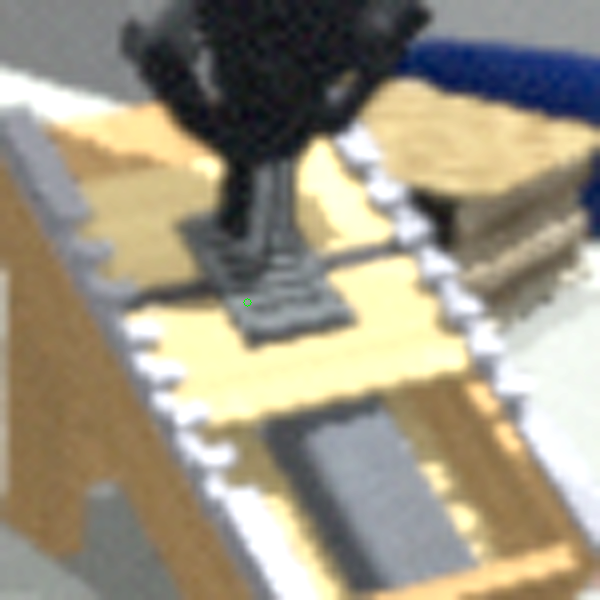

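>>> arm_command([
  [0,0.62,-0.19,0.375,0,0,0],
  [0,0.62,-0.19,0.375,0,0,0],
  [0,0.62,-0.19,0.375,0,0,0],
  [0,0.41,-0.13,0.25,0,0,0],
  [0,0.25,-0.08,0.15,0,0,0],
  [0,0,0,0,0,0,0],
])

```text
clock: 10.38
eef_pos: [590.3, -177.4, 118.4]
tool_rot: [-3.115, 1.482, -0.268]
force: [-5.4, 1.8, 8.1]
width: 0.0
```

```bash
python3 - <<'E'
from fk import *
s,p,R=state(); f=np.array(s['force']);print(p,f,loc(p)); d=loc(f*1.0+face(0,0,0)); print("f local",d); zoom("z9",x=320,y=110,n=75,k=8,marks=[p])
E
```

```text
[ 590.33 -177.4   118.4 ] [-5.42  1.8   8.05] [117.99   2.66  -7.49]
f local [-0.92  0.12  9.82]
```

View pics/z9.png

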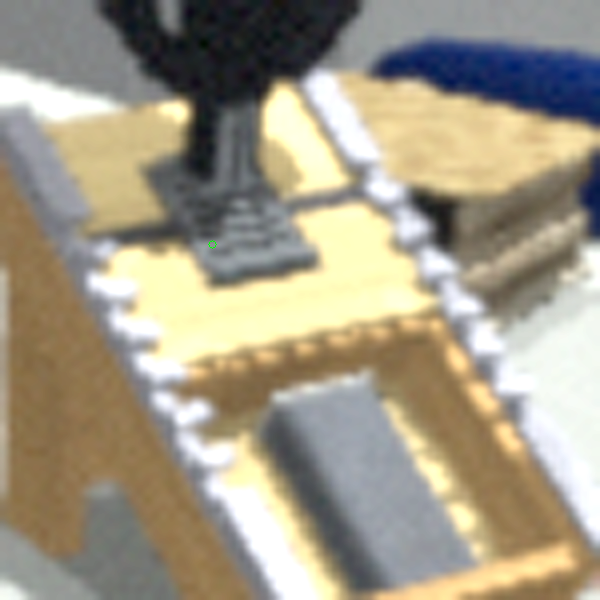

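>>> arm_command([
  [0,0.25,-0.08,0.15,0,0,0],
  [0,0.25,-0.08,0.15,0,0,0],
  [0,0,0,0,0,0,0],
])

```text
clock: 10.68
eef_pos: [592.2, -177.9, 119.7]
tool_rot: [-3.107, 1.489, -0.26]
force: [-8.3, 1.7, 4.4]
width: 0.0
```

```bash
python3 - <<'E'
from fk import *
s,p,R=state(); f=np.array(s['force']);print(p,f,loc(p)); d=loc(f*1.0+face(0,0,0)); print("f local",d)
E
```

```text
[ 592.24 -177.95  119.73] [-8.28  1.71  4.35] [120.37   2.7   -7.34]
f local [-5.11 -0.81  7.98]
```

>>> arm_command([
  [0,-0.48,0.15,0.87,0,0,0],
  [0,-0.72,0.22,1.3,0,0,0],
  [0,-0.72,0.22,1.3,0,0,0],
  [0,-0.72,0.22,1.3,0,0,0],
  [0.75,0,0,0,0,0,0],
])

```text
clock: 11.1
eef_pos: [570.2, -171.1, 172.1]
tool_rot: [-3.11, 1.476, -0.263]
force: [0.2, -0.2, 0.7]
width: 10.9
```

```bash
python3 - <<'E'
from fk import *
s,p,R=state(); print(p,s['force'],s['clock'],s['width']); zoom("z10",x=330,y=115,n=75,k=8,marks=[face(0,0,0),face(54,60,0),face(54,-60,0),face(-54,-60,0),face(-54,60,0)])
for l in("tab_pad","weight_mid"):
    print(l,[(np.round(d['centre'],1),loc(d['centre']),d['conf']) for d in ctrl.spot_in(l,"scene")[:2]])
E
```

```text
[ 570.21 -171.11  172.1 ] [ 0.18 -0.16  0.66] 11.1 10.919969552341172
tab_pad [(array([ 578.5, -165.1,  144.4]), array([118.05,  10.92,  22.49]), 0.69)]
weight_mid [(array([ 491.4, -141.2,   61.1]), array([-1.78,  8.01, -4.52]), 0.76)]
```

View pics/z10.png

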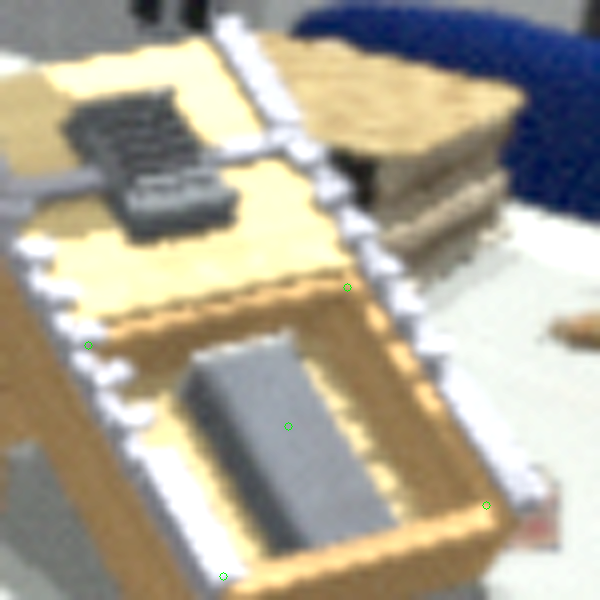

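```bash
python3 - <<'E'
from fk import *
def onplane(px,w,cam="scene"):
    def r(q): return (proj(cam,face(q[0],q[1],w))[0]-px)
    return least_squares(r,[0,0]).x
for P in [(190,365),(203,362),(290,335),(400,525),(295,550)]:
    px=off(P,8,(330,115)); print(P,onplane(px,-7))
print("mouth")
for P in [(110,325),(350,280),(495,508)]:
    print(P,onplane(off(P,8,(330,115)),0))
print("pad up16")
for P in [(62,125),(165,92),(238,205),(135,240)]:
    print(P,onplane(off(P,8,(330,115)),16))
E
```

```text
(190, 365) [39.82 19.1 ]
(203, 362) [39.82 13.15]
(290, 335) [ 42.85 -29.2 ]
(400, 525) [-49.01 -25.96]
(295, 550) [-47.69  21.45]
mouth
(110, 325) [60.57 46.6 ]
(350, 280) [ 56.93 -63.19]
(495, 508) [-56.09 -62.95]
pad up16
(62, 125) [144.16  29.67]
(165, 92) [150.9  -21.72]
(238, 205) [ 91.16 -22.65]
(135, 240) [84.92 28.22]
```

```bash
python3 - <<'E'
from fk import *
s,p,R=state(); print(loc(p)); addS()
for w in(40,-10,-48): go(s,R,p,faceR(-.3,-1,np.radians(5)),face(-13.5,0,w))
E
```

```text
[124.92   3.66  47.1 ]
dcm [-11.22   3.09  -7.54] rot [-0.1   0.27 -0.35] 0.4542274588756831
dcm [ -8.83   2.35 -11.87] rot [-0.1   0.27 -0.35] 0.4542274588756831
dcm [ -7.02   1.79 -15.16] rot [-0.1   0.27 -0.35] 0.4542274588756831
```

>>> arm_command([
  [0.78,-1.87,0.515,-1.26,0,0,0],
  [0.78,-1.87,0.515,-1.26,0,0,0],
  [0.78,-1.87,0.515,-1.26,0,0,0],
  [0.78,-1.87,0.515,-1.26,0,0,0],
  [0.78,-1.87,0.515,-1.26,0,0,0],
  [0.78,-1.87,0.515,-1.26,0,0,0],
  [0.78,0,0,0,0,0,0],
  [0.78,0,0,0,0,0,0],
])

```text
clock: 11.92
eef_pos: [456.4, -139.4, 92.3]
tool_rot: [-3.111, 1.483, -0.265]
force: [-0.2, 0.4, -0.1]
width: 66.3
```

```bash
python3 - <<'E'
from fk import *
s,p,R=state(); print(p,loc(p),s['width'],s['clock']); m=R.as_matrix(); t=p-18*m[:,0]
zoom("z11",x=325,y=105,n=95,k=6,marks=[t,t+33*m[:,1],t-33*m[:,1]])
E
```

```text
[ 456.41 -139.36   92.33] [-15.59  -0.57  39.51] 66.33504497525179 11.9167
```

View pics/z11.png

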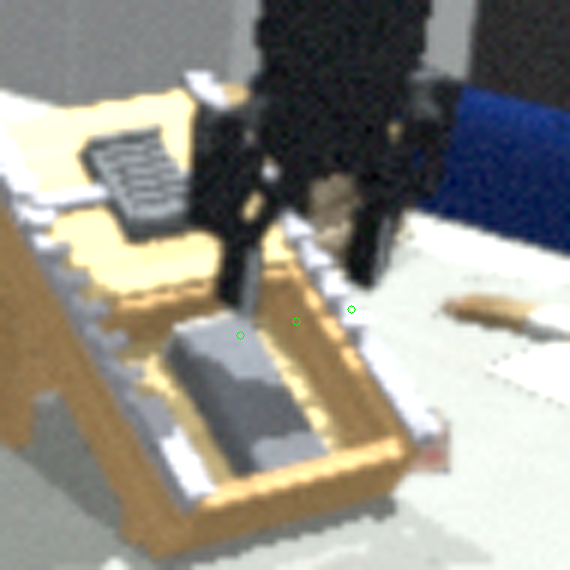

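>>> arm_command([
  [0.78,0.48,-0.15,-0.87,0,0,0],
  [0.78,0.48,-0.15,-0.87,0,0,0],
  [0.78,0.48,-0.15,-0.87,0,0,0],
  [0.78,0.48,-0.15,-0.87,0,0,0],
  [0.78,0.48,-0.15,-0.87,0,0,0],
  [0.78,0.48,-0.15,-0.87,0,0,0],
  [0.78,0.48,-0.15,-0.87,0,0,0],
  [0.78,0,0,0,0,0,0],
])

```text
clock: 12.63
eef_pos: [491.4, -150.4, 30.4]
tool_rot: [-3.116, 1.482, -0.269]
force: [0.0, -0.3, 0.5]
width: 66.7
```

```bash
python3 - <<'E'
from fk import *
s,p,R=state(); print(p,loc(p),s['width'],s['force'],s['clock'],np.round(s['qpos'],2))
zoom("z12",x=325,y=105,n=95,k=6)
E
```

```text
[ 491.45 -150.36   30.44] [-14.72  -0.73 -32.45] 66.65582843596562 [ 0.03 -0.31  0.47] 12.6333 [-0.06  0.75  0.46  2.13 -0.96  0.38 -0.68]
```

View pics/z12.png

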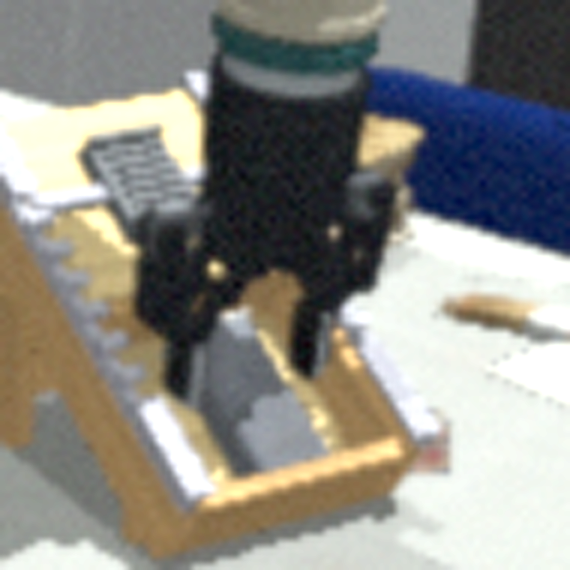

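>>> arm_command([
  [0.78,0.38,-0.12,-0.69,0,0,0],
  [0.78,0.24,-0.07,-0.43,0,0,0],
  [0.78,0.14,-0.04,-0.26,0,0,0],
  [0.78,0,0,0,0,0,0],
  [0.78,0,0,0,0,0,0],
])

```text
clock: 13.1
eef_pos: [498.5, -152.6, 18.4]
tool_rot: [-3.114, 1.481, -0.267]
force: [-1.0, 0.4, 1.7]
width: 66.4
```

```bash
python3 - <<'E'
from fk import *
s,p,R=state(); print(p,loc(p),s['width'],s['force'],s['clock'],np.round(s['qpos'],2))
zoom("z13",x=325,y=105,n=95,k=6)
E
```

```text
[ 498.52 -152.56   18.44] [-14.31  -0.74 -46.54] 66.36219240503878 [-0.96  0.41  1.74] 13.1 [-0.04  0.77  0.43  2.12 -0.98  0.36 -0.67]
```

View pics/z13.png

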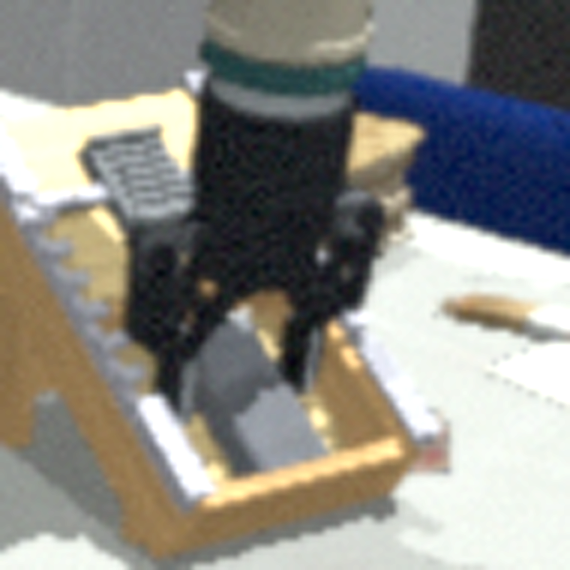

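>>> arm_command([
  [0.78,-0.14,0.04,0.26,0,0,0],
  [0.78,0,0,0,0,0,0],
  [0.78,0,0,0,0,0,0],
])

```text
clock: 13.4
eef_pos: [497.3, -152.1, 21.2]
tool_rot: [-3.114, 1.481, -0.267]
force: [0.1, 0.1, 0.5]
width: 66.7
```

>>> arm_command([
  [0.78,-0.1,0.03,0.17,0,0,0],
  [0.5,0,0,0,0,0,0],
  [0.3,0,0,0,0,0,0],
  [0.2,0,0,0,0,0,0],
  [0.2,0,0,0,0,0,0],
  [0.2,0,0,0,0,0,0],
  [0.2,0,0,0,0,0,0],
])

```text
clock: 13.98
eef_pos: [496.1, -154.2, 23.5]
tool_rot: [3.136, 1.479, -0.302]
force: [-3.1, -2.6, 6.6]
width: 43.5
```

```bash
python3 - <<'E'
from fk import *
s,p,R=state(); print(p,loc(p),s['width'],s['force'],s['clock'])
zoom("z14",x=325,y=105,n=95,k=6)
E
```

```text
[ 496.14 -154.23   23.49] [-13.33  -3.04 -41.28] 43.54463723554352 [-3.13 -2.61  6.6 ] 13.9833
```

View pics/z14.png

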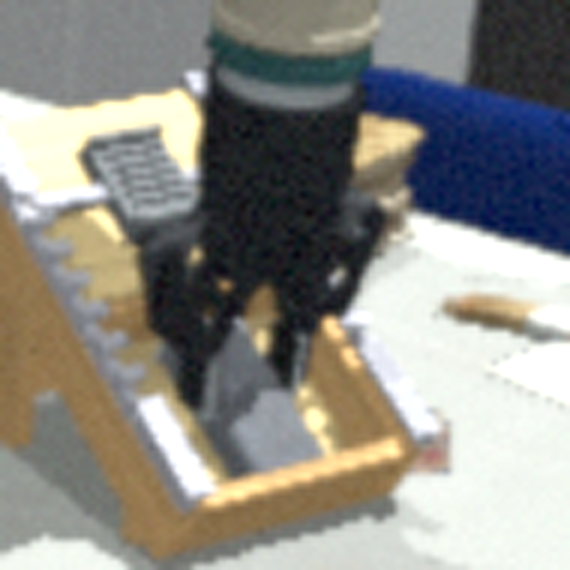

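>>> arm_command([
  [0.2,-0.24,0.07,0.43,0,0,0],
  [0.2,-0.34,0.1,0.61,0,0,0],
  [0.2,-0.48,0.15,0.87,0,0,0],
  [0.2,-0.48,0.15,0.87,0,0,0],
  [0.2,-0.48,0.15,0.87,0,0,0],
  [0.2,-0.48,0.15,0.87,0,0,0],
  [0.2,-0.48,0.15,0.87,0,0,0],
  [0.2,-0.48,0.15,0.87,0,0,0],
  [0.2,0,0,0,0,0,0],
  [0.2,0,0,0,0,0,0],
])

```text
clock: 14.87
eef_pos: [461.5, -140.7, 85.8]
tool_rot: [-3.111, 1.481, -0.263]
force: [0.0, -0.1, -5.7]
width: 43.5
```

```bash
python3 - <<'E'
from fk import *
s,p,R=state(); print(p,loc(p),s['width'],s['force'],s['torque'],s['clock'])
zoom("z15",x=325,y=85,n=115,k=5)
E
```

```text
[ 461.5  -140.73   85.78] [-14.3   -0.37  31.21] 43.47196094631359 [ 0.04 -0.08 -5.72] [ 0.08  0.14 -0.03] 14.8667
```

View pics/z15.png

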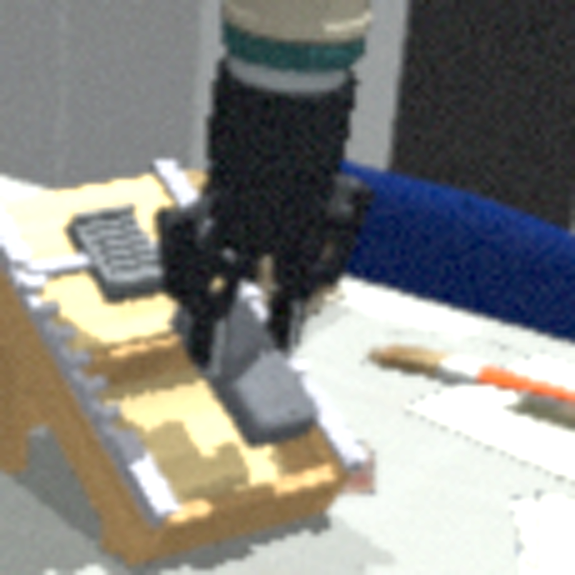

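```bash
python3 - <<'E'
from fk import *
addS(); globals()['X']=fitk(.05)[0]; import fk; fk.X=fitk(.05)[0]
s,p,R=state(); q=np.array(s['qpos'])
for tgt,psi,tl in(((450,-100,200),-.3,5),((480,-60,220),-.3,-25),((500,50,200),-.75,-25),((525,146,150),-1.2,-25),((525,146,70),-1.2,-25),((525,146,35),-1.2,-25)):
    q,e,a=ikm(np.array(tgt,float),faceR(psi,-1,np.radians(tl)),q,w=.05); print(tgt,q,round(e,1),round(a,1),np.min(np.r_[q-LO,HI-q]).round(2))
go(s,R,p,faceR(-.3,-1,np.radians(-25)),[480,-60,220])
E
```

```text
(450, -100, 200) [-0.49  0.46  0.9   2.13 -0.56  0.71 -1.1 ] 0.0 0.0 0.34
(480, -60, 220) [-0.32  0.77  0.81  1.58 -0.46  1.47 -1.26] 0.0 0.0 0.51
(500, 50, 200) [-0.43  0.78  0.86  1.67 -0.72  1.45 -1.65] 0.0 0.0 0.38
(525, 146, 150) [-0.56  0.83  0.89  1.81 -1.02  1.31 -1.97] 0.0 0.0 0.08
(525, 146, 70) [-0.47  0.9   0.73  1.86 -1.08  1.15 -1.89] 0.0 0.0 0.02
(525, 146, 35) [-0.41  0.92  0.61  1.86 -1.08  1.05 -1.88] 0.0 0.0 0.02
dcm [ 1.83  8.08 13.46] rot [ 8.68 28.88 -0.29] 30.16090168027078
```

>>> arm_command([
  [0.2,0,0.4,1.35,0,0,0],
  [0.2,0,0.6,1.35,0,0,0],
  [0.2,0,0.8,1.35,0,0,0],
  [0.2,0.2,0.9,1.35,0,0,0],
  [0.2,0.3,0.9,1.35,1.45,4.81,0],
  [0.2,0.3,0.9,1.35,1.45,4.81,0],
  [0.2,0.3,0.9,1.35,1.45,4.81,0],
  [0.2,0.3,0.9,1.35,1.45,4.81,0],
  [0.2,0.3,0.9,1.35,1.45,4.81,0],
  [0.2,0.1,0.9,1.35,1.45,4.81,0],
  [0.2,0,0,0,0,0,0],
  [0.2,0,0,0,0,0,0],
])

```text
clock: 15.92
eef_pos: [480.6, -60.6, 218.7]
tool_rot: [-0.0, 1.136, 2.847]
force: [-0.6, -0.9, -4.3]
width: 43.8
```

```bash
python3 - <<'E'
from fk import *
s,p,R=state(); print(p,s['width'],s['force'],s['clock'],np.round(s['qpos'],2)); addS()
m=R.as_matrix(); print(m)
g=p-30*m[:,0]
zoom("z16",x=310,y=55,n=110,k=5)
look("m16",ctr=g,half=40)
E
```

```text
[480.64 -60.61 218.66] 43.77938028070038 [-0.63 -0.91 -4.26] 15.9167 [-0.32  0.77  0.82  1.58 -0.47  1.47 -1.25]
[[-0.4  -0.29 -0.87]
 [ 0.12 -0.96  0.26]
 [-0.91 -0.    0.42]]
scene 309 74 5.0
top 349 122 5.0
```

View pics/z16.png

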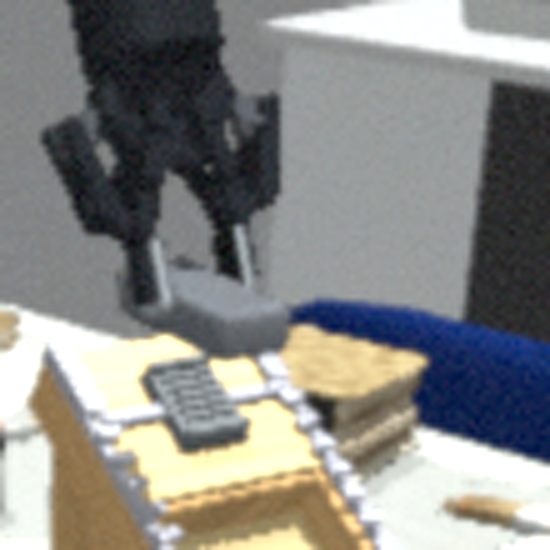

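View pics/m16.png

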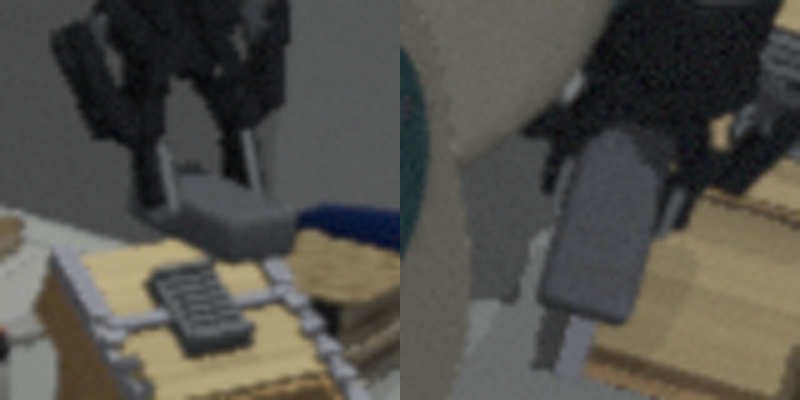

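```bash
cat > wfit.py <<'E'
from fk import *
def Wpts(q,pts):
    Rm=Ro.from_euler('ZYX',[q[3],q[4],0]).as_matrix()  # pitch q4>0 = nose(+x) down
    return np.array(pts,float)@Rm.T+q[:3]
def wfit(obs,q0,k={"top":0,"scene":0}):
    def res(q):
        r=[]
        for n,P,px in obs: r.append(proj(n,Wpts(q,[P]))[0]-px)
        return np.concatenate(r)
    s=least_squares(res,q0,loss='soft_l1'); return s.x,res(s.x).reshape(-1,2)
E
python3 - <<'E'
from wfit import *
s,p,R=state()
so=lambda a:off(a,5,(309,74)); to=lambda a:off(a,5,(349,122))
h=13.5
obs=[("scene",(-50,23,h),so((235,228))),("scene",(-50,-23,h),so((298,210))),("scene",(-50,23,-h),so((235,258))),("scene",(-50,-23,-h),so((293,245))),("scene",(50,23,-h),so((135,215))),
("top",(-50,23,-h),to((147,302))),("top",(-50,-23,-h),to((228,322)))]
x,r=wfit(obs,[470,-70,235,-.3,0]); print(x,np.degrees(x[3:]));print(r)
x2,r=wfit([o for o in obs if o[0]=="scene"],[470,-70,235,-.3,0]); print(x2,np.degrees(x2[3:]))
# top-view yaw using side edges
for a,b in(((145,300),(177,160)),((228,320),(258,180))):
    A=ray("top",to(a),x[2]);B=ray("top",to(b),x[2]); print(np.arctan2(*(B-A)[::-1]))
m=R.as_matrix(); print("weight centre in tool frame", m.T@(x[:3]-p), m.T@(x2[:3]-p))
E
```

```text
[492.57 -72.14 241.01  -0.31  -0.01] [-17.63  -0.51]
[[-0.31 -2.03]
 [ 2.09 -0.94]
 [-0.99  2.36]
 [ 2.22  2.27]
 [-1.55 -0.05]
 [-0.97 -0.95]
 [ 1.45  0.64]]
[ 608.52 -221.04  182.71   -0.21   -0.04] [-12.2   -2.19]
-0.24642036622512428
-0.24006919007928637
weight centre in tool frame [-26.33   7.02  -6.29] [ -38.88  115.49 -170.87]
```

>>> arm_command([
  [0.2,0.33,1.59,-0.4,0,0,-3.69],
  [0.2,0.33,1.59,-0.4,0,0,-3.69],
  [0.2,0.33,1.59,-0.4,0,0,-3.69],
  [0.2,0.33,1.59,-0.4,0,0,-3.69],
  [0.2,0.33,1.59,-0.4,0,0,-3.69],
  [0.2,0.33,1.59,-0.4,0,0,-3.69],
  [0.2,0.33,1.59,-0.4,0,0,-3.69],
  [0.2,0.33,1.59,-0.4,0,0,-3.69],
  [0.2,0.33,1.59,-0.4,0,0,-3.69],
  [0.2,0.33,1.59,-0.4,0,0,-3.69],
  [0.2,0.33,1.59,-0.4,0,0,-3.69],
  [0.2,0.33,1.59,-0.4,0,0,-3.69],
  [0.2,0.33,1.59,-0.4,0,0,-3.69],
  [0.2,0.33,1.59,-0.4,0,0,-3.69],
  [0.2,0,0,0,0,0,0],
  [0.2,0,0,0,0,0,0],
])

```text
clock: 17.4
eef_pos: [524.4, 162.6, 164.2]
tool_rot: [-0.001, 1.135, 1.945]
force: [0.9, -0.3, -3.8]
width: 43.8
```

```bash
python3 - <<'E'
from fk import *
s,p,R=state(); print(p,s['width'],s['force'],s['clock'],np.round(s['qpos'],2)); addS()
go(s,R,p,faceR(-1.2,-1,np.radians(-25)),[527,162,100])
look("m17",ctr=[525,140,60],half=40)
for c in C:
  for l in("weight_mid","board_top"): print(c,l,[(np.round(d['centre'],1),round(d['conf'],2)) for d in ctrl.spot_in(l,c)[:3]])
E
```

```text
[524.43 162.55 164.2 ] 43.78500411070124 [ 0.92 -0.27 -3.84] 17.4 [-0.6   0.81  0.91  1.8  -1.01  1.33 -2.  ]
dcm [ 0.26 -0.06 -6.42] rot [ 0.01  0.02 -0.25] 0.24927259788244469
scene 245 159 5.0
top 266 129 5.0
scene weight_mid []
scene board_top [(array([514.6, 160.6,  27. ]), 0.84), (array([330. , 101.5,  25.1]), 0.71), (array([159.9, 316.1,  26.8]), 0.68)]
top weight_mid [(array([ 578.2, -173.3,  140.8]), 0.35)]
top board_top [(array([337.9,  83.5,  24.7]), 0.81), (array([504.7, 136.5,  25.9]), 0.66), (array([167.5, 305.3,  24.7]), 0.56)]
```

View pics/m17.png

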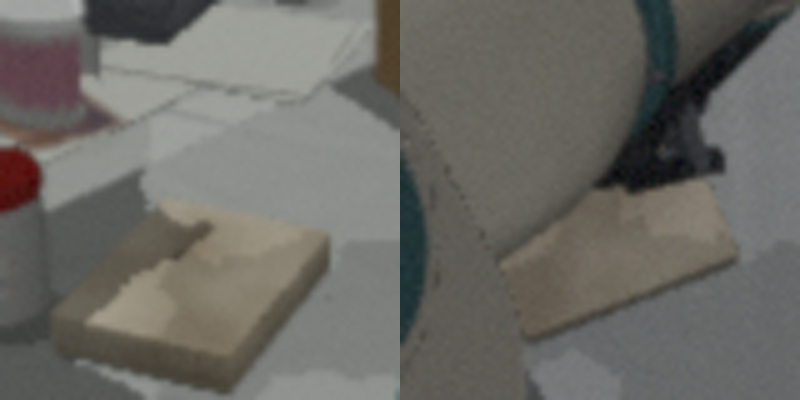

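>>> arm_command([
  [0.2,0,0,-1.2,0,0,0],
  [0.2,0,0,-1.2,0,0,0],
  [0.2,0,0,-1.2,0,0,0],
  [0.2,0,0,-1.2,0,0,0],
  [0.2,0,0,-1.2,0,0,0],
  [0.2,0,0,0,0,0,0],
  [0.2,0,0,0,0,0,0],
])

```text
clock: 18.28
eef_pos: [525.0, 162.4, 103.1]
tool_rot: [0.003, 1.134, 1.946]
force: [0.8, 0.8, -3.6]
width: 43.1
```

```bash
python3 - <<'E'
from fk import *
s,p,R=state(); print(p,s['width'],s['force'],s['clock'],np.round(s['qpos'],2))
zoom("z18",x=235,y=145,n=100,k=6)
zoom("t18",x=260,y=120,n=95,k=6,cam="top")
E
```

```text
[525.   162.43 103.09] 43.05593893525367 [ 0.83  0.84 -3.61] 18.2833 [-0.54  0.87  0.8   1.84 -1.07  1.22 -1.94]
```

View pics/z18.png

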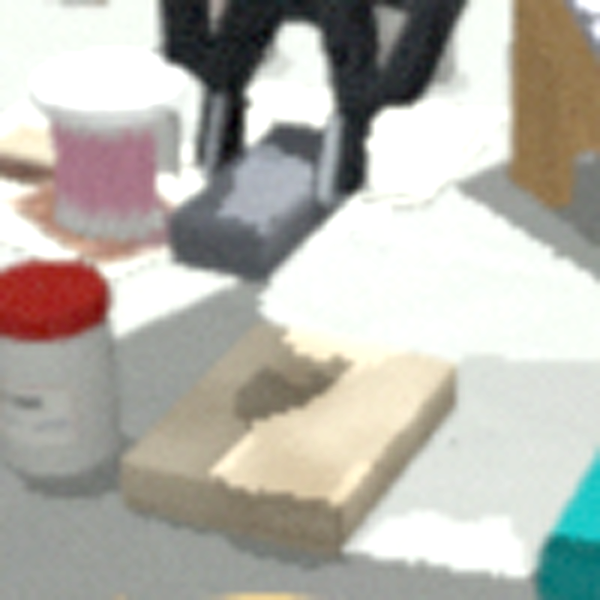

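View pics/t18.png

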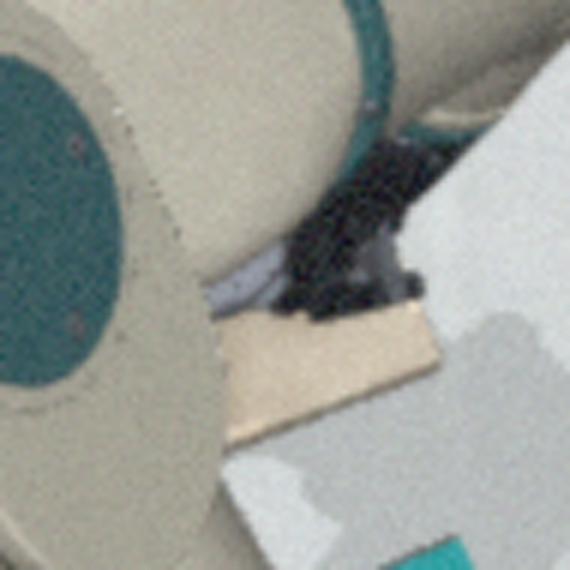

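```bash
python3 - <<'E'
from wfit import *
s,p,R=state(); so=lambda a:off(a,6,(235,145)); h=13.5
obs=[("scene",(-50,23,-h),so((173,255))),("scene",(-50,23,h),so((172,215))),("scene",(-50,-23,-h),so((257,278))),("scene",(-50,-23,h),so((262,240))),("scene",(50,23,h),so((278,128)))]
for z in (None,120,125,130):
    def res(q):
        r=[proj(n,Wpts(q,[P]))[0]-px for n,P,px in obs]+[[0 if z is None else (q[2]-z)*5, q[4]*20 if z else 0]]
        return np.concatenate(r)
    r=least_squares(res,[520,146,125,-1.2,0],loss='soft_l1'); print(z,r.x,r.cost)
    print(r.fun[:-2].reshape(-1,2).round(1).tolist())
# board scene
bs=so([(127,465),(275,330),(455,365),(345,500)])
b=np.array([ray("scene",q,24) for q in bs]); print(b,b.mean(0)); 
E
```

```text
None [668.5   36.28  34.01  -1.26  -0.04] 2.071190220467577
[[0.7, 1.0], [0.1, -0.4], [0.2, 0.5], [-1.2, -1.3], [-0.1, -0.0]]
120 [534.1  147.89 119.99  -1.22   0.03] 7.959635414718317
[[-1.3, 2.6], [-1.7, -0.9], [1.6, 2.6], [0.4, -1.4], [0.5, -1.1]]
125 [526.36 154.45 124.99  -1.22   0.03] 8.711402021751915
[[-1.5, 2.8], [-1.9, -0.9], [1.6, 2.7], [0.5, -1.4], [0.5, -1.2]]
130 [518.63 161.01 129.99  -1.22   0.04] 9.500141987680852
[[-1.7, 2.9], [-2.1, -0.9], [1.6, 2.9], [0.5, -1.3], [0.5, -1.3]]
[[542.71 226.48]
 [582.99 108.66]
 [501.87  73.67]
 [459.11 181.49]] [521.67 147.58]
```

>>> arm_command([
  [0.2,0,0,-1.2,0,0,0],
  [0.2,0,0,-1.2,0,0,0],
  [0.2,0,0,-1.2,0,0,0],
  [0.2,0,0,-1.2,0,0,0],
  [0.2,0,0,-1.2,0,0,0],
  [0.2,0,0,0,0,0,0],
  [0.2,0,0,0,0,0,0],
])

```text
clock: 18.97
eef_pos: [526.0, 162.4, 44.6]
tool_rot: [-0.003, 1.134, 1.941]
force: [0.8, 0.5, -4.0]
width: 43.4
```

```bash
python3 - <<'E'
from fk import *
s,p,R=state(); print(p,s['width'],s['force'],s['clock'],np.round(s['qpos'],2),s['tool_rot'])
zoom("z19",x=235,y=155,n=95,k=6)
zoom("t19",x=260,y=120,n=95,k=6,cam="top")
E
```

```text
[525.99 162.35  44.64] 43.37748774318093 [ 0.84  0.51 -4.04] 18.9667 [-0.45  0.91  0.62  1.86 -1.08  1.06 -1.91] [-0.    1.13  1.94]
```

View pics/z19.png

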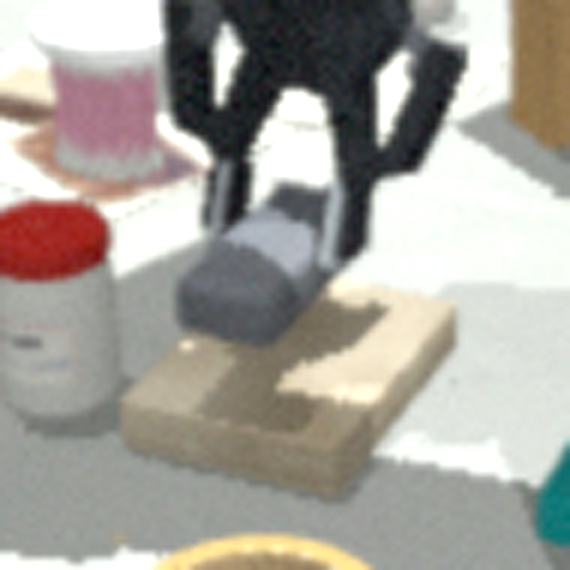

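View pics/t19.png

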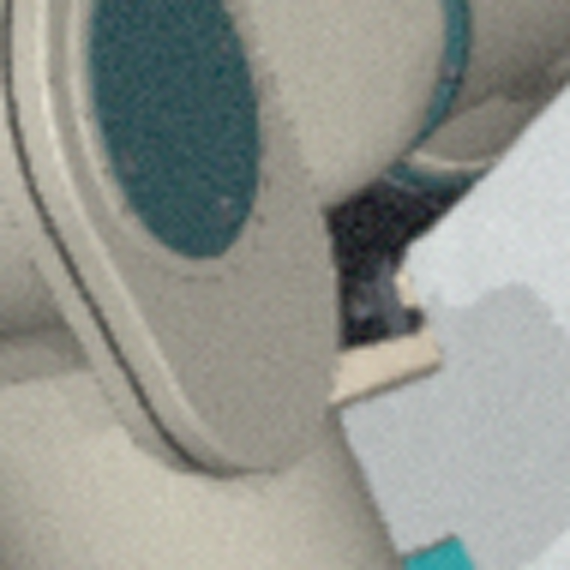

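```bash
python3 - <<'E'
from wfit import *
so=lambda a:off(a,6,(235,155)); h=13.5
obs=[("scene",(-50,23,-h),so((180,325))),("scene",(-50,23,h),so((180,282))),("scene",(-50,-23,-h),so((265,346))),("scene",(-50,-23,h),so((272,305))),("scene",(50,23,h),so((280,187)))]
for z in (62,67,72):
    def res(q):
        r=[proj(n,Wpts(q,[P]))[0]-px for n,P,px in obs]+[[(q[2]-z)*5, q[4]*20]]
        return np.concatenate(r)
    r=least_squares(res,[520,146,z,-1.2,0],loss='soft_l1'); print(z,r.x,r.cost)
    print(r.fun[:-2].reshape(-1,2).round(1).tolist())
b=np.array([ray("scene",q,24) for q in so([(123,403),(275,272),(457,305),(342,448)])]); print(b,b.mean(0)); 
E
```

```text
62 [534.36 147.97  62.    -1.19   0.03] 5.369113254291825
[[-0.8, 1.6], [-1.3, -0.8], [1.7, 1.9], [0.2, -0.9], [0.4, -1.1]]
67 [527.63 153.62  67.    -1.19   0.04] 5.961488627276683
[[-0.9, 1.7], [-1.4, -0.8], [1.7, 2.1], [0.3, -0.9], [0.4, -1.2]]
72 [520.91 159.27  71.99  -1.19   0.04] 6.589734599428915
[[-1.1, 1.8], [-1.6, -0.8], [1.8, 2.2], [0.4, -0.9], [0.4, -1.3]]
[[545.09 226.69]
 [581.62 109.89]
 [501.23  73.05]
 [455.81 186.26]] [520.94 148.97]
```

>>> arm_command([
  [0.2,-0.3,-0.15,-0.5,0,0,0],
  [0.2,-0.2,-0.1,-0.5,0,0,0],
  [0.2,0,0,-0.5,0,0,0],
  [0.2,0,0,-0.3,0,0,0],
  [0.2,0,0,0,0,0,0],
  [0.2,0,0,0,0,0,0],
])

```text
clock: 19.57
eef_pos: [520.8, 160.0, 26.1]
tool_rot: [-0.002, 1.134, 1.942]
force: [0.4, 0.7, -4.5]
width: 43.2
```

```bash
python3 - <<'E'
from fk import *
s,p,R=state(); print(p,s['width'],s['force'],s['clock'],np.round(s['qpos'],2),s['tool_rot'])
zoom("z20",x=240,y=165,n=85,k=7)
E
```

```text
[520.79 159.95  26.13] 43.1607677642564 [ 0.44  0.7  -4.51] 19.5667 [-0.41  0.92  0.56  1.87 -1.09  1.   -1.89] [-0.    1.13  1.94]
```

View pics/z20.png

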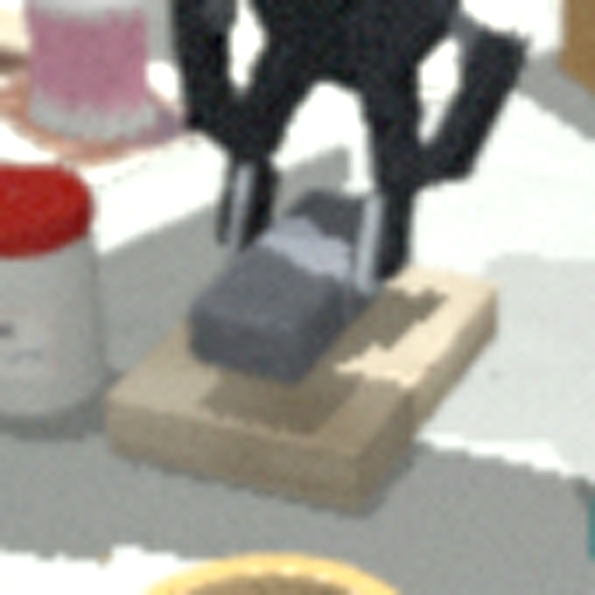

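>>> arm_command([
  [0.2,0,0,-0.3,0,0,0],
  [0.2,0,0,-0.2,0,0,0],
  [0.2,0,0,-0.1,0,0,0],
  [0.2,0,0,0,0,0,0],
  [0.2,0,0,0,0,0,0],
])

```text
clock: 20.03
eef_pos: [520.8, 160.0, 20.2]
tool_rot: [-0.003, 1.134, 1.942]
force: [0.4, 0.7, -4.5]
width: 43.9
```

```bash
python3 - <<'E'
from fk import *
s,p,R=state(); print(p,s['width'],s['force'],s['torque'],s['clock'])
zoom("z21",x=240,y=165,n=85,k=7)
E
```

```text
[520.79 159.99  20.23] 43.89166169426108 [ 0.38  0.69 -4.49] [-0.86 -0.29 -0.03] 20.0333
```

View pics/z21.png

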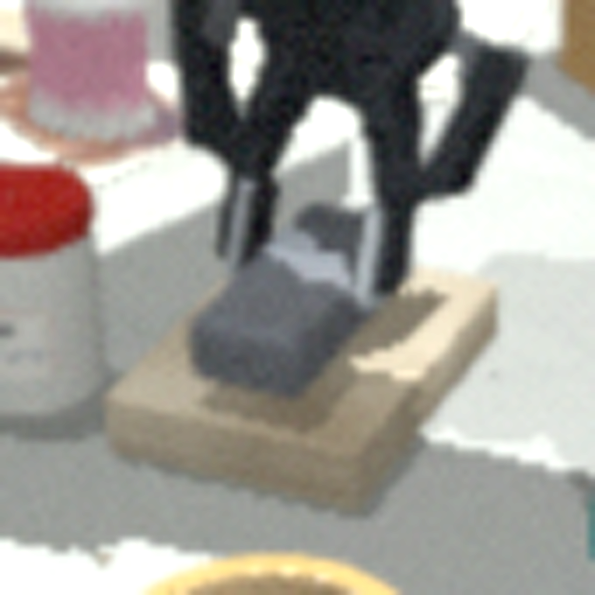

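```bash
python3 - <<'E'
from wfit import *
so=lambda a:off(a,7,(240,165)); h=13.5
obs=[("scene",(-50,23,-h),so((195,370))),("scene",(-50,23,h),so((193,325))),("scene",(-50,-23,-h),so((292,394))),("scene",(-50,-23,h),so((300,350))),("scene",(50,23,h),so((305,210)))]
for z in (41,43,46):
    def res(q):
        r=[proj(n,Wpts(q,[P]))[0]-px for n,P,px in obs]+[[(q[2]-z)*5, q[4]*20]]
        return np.concatenate(r)
    r=least_squares(res,[520,146,z,-1.2,0],loss='soft_l1'); print(z,r.x,r.cost)
    print(r.fun[:-2].reshape(-1,2).round(1).tolist())
b=np.array([ray("scene",q,24) for q in so([(107,403),(287,250),(498,290),(362,462)])]); print(b,b.mean(0)); 
B=b.mean(0)
print("rel in board frame", Rz(-.37)[:2,:2]@(r.x[:2]-B))
E
```

```text
41 [524.28 150.42  41.    -1.18   0.04] 6.871391694198779
[[-1.2, 2.1], [-1.3, -0.9], [1.7, 2.4], [0.4, -0.8], [0.4, -1.4]]
43 [521.75 152.57  43.    -1.18   0.04] 7.112304224930384
[[-1.2, 2.1], [-1.4, -1.0], [1.7, 2.5], [0.4, -0.8], [0.4, -1.5]]
46 [517.97 155.79  45.99  -1.18   0.04] 7.4822819025582
[[-1.3, 2.2], [-1.4, -1.0], [1.8, 2.6], [0.4, -0.8], [0.4, -1.5]]
[[544.08 228.19]
 [579.79 110.95]
 [499.16  75.31]
 [452.24 190.61]] [518.82 151.26]
rel in board frame [0.84 4.53]
```

>>> arm_command([
  [0.2,0,0,-0.2,0,0,0],
  [0.2,0,0,0,0,0,0],
  [0.2,0,0,0,0,0,0],
])

```text
clock: 20.33
eef_pos: [520.7, 160.0, 18.2]
tool_rot: [-0.003, 1.134, 1.942]
force: [0.1, -0.0, -5.1]
width: 43.5
```

>>> arm_command([
  [0.2,0,0,-0.2,0,0,0],
  [0.2,0,0,0,0,0,0],
  [0.2,0,0,0,0,0,0],
])

```text
clock: 20.58
eef_pos: [520.7, 160.0, 16.2]
tool_rot: [-0.002, 1.134, 1.942]
force: [0.4, 0.1, -4.2]
width: 43.7
```

>>> arm_command([
  [0.2,0,0,-0.15,0,0,0],
  [0.2,0,0,0,0,0,0],
  [0.2,0,0,0,0,0,0],
])

```text
clock: 20.83
eef_pos: [520.8, 160.0, 14.7]
tool_rot: [-0.002, 1.134, 1.942]
force: [0.5, 0.5, -4.2]
width: 43.8
```

>>> arm_command([
  [0.2,0,0,-0.1,0,0,0],
  [0.2,0,0,0,0,0,0],
  [0.2,0,0,0,0,0,0],
])

```text
clock: 21.08
eef_pos: [520.8, 160.0, 13.8]
tool_rot: [-0.003, 1.134, 1.942]
force: [-0.4, 0.7, -4.4]
width: 43.2
```

>>> arm_command([
  [0.2,0,0,-0.15,0,0,0],
  [0.2,0,0,0,0,0,0],
  [0.2,0,0,0,0,0,0],
])

```text
clock: 21.33
eef_pos: [521.0, 160.0, 12.3]
tool_rot: [-0.004, 1.134, 1.941]
force: [-0.5, -0.2, -3.4]
width: 43.6
```

>>> arm_command([
  [0.2,0,0,-0.15,0,0,0],
  [0.2,0,0,0,0,0,0],
  [0.2,0,0,0,0,0,0],
])

```text
clock: 21.58
eef_pos: [521.0, 160.1, 12.2]
tool_rot: [-0.005, 1.133, 1.939]
force: [-1.9, -1.5, 5.5]
width: 43.5
```

```bash
python3 - <<'E'
from fk import *
s,p,R=state(); print(p,s['width'],s['force'],s['torque'],s['clock'])
zoom("z22",x=240,y=165,n=85,k=7)
E
```

```text
[520.98 160.12  12.19] 43.48278859817672 [-1.92 -1.49  5.47] [-0.3   0.2   0.19] 21.5833
```

View pics/z22.png

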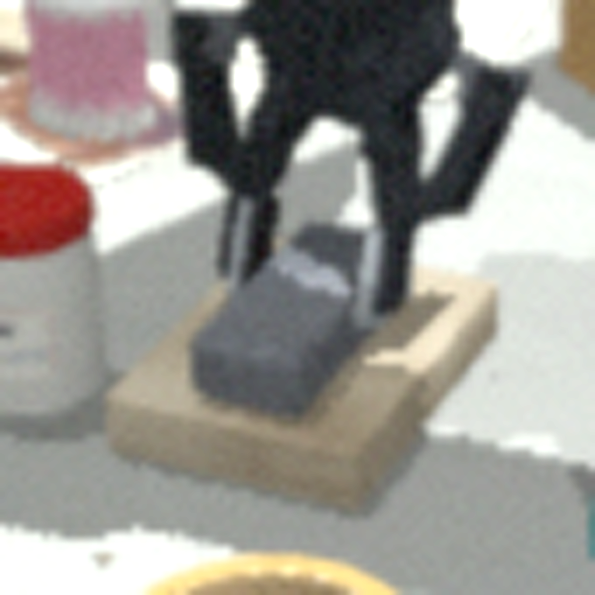

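```bash
python3 - <<'E'
from wfit import *
so=lambda a:off(a,7,(240,165)); h=13.5
obs=[("scene",(-50,23,-h),so((197,392))),("scene",(-50,23,h),so((195,345))),("scene",(-50,-23,-h),so((295,415))),("scene",(-50,-23,h),so((302,368))),("scene",(50,23,h),so((305,230)))]
for z in (37.5,):
    def res(q):
        r=[proj(n,Wpts(q,[P]))[0]-px for n,P,px in obs]+[[(q[2]-z)*5, q[4]*20]]
        return np.concatenate(r)
    r=least_squares(res,[520,146,z,-1.2,0],loss='soft_l1'); print(z,r.x,r.cost)
b=np.array([ray("scene",q,24) for q in so([(107,403),(287,250),(498,290),(362,462)])]); B=b.mean(0)
print("rel in board frame", Rz(-.37)[:2,:2]@(r.x[:2]-B))
E
```

```text
37.5 [518.48 155.3   37.5   -1.17   0.04] 6.758439571415526
rel in board frame [1.14 3.89]
```

Well centred (≈1, 4 mm). Ease the pressure and release.

>>> arm_command([
  [0.2,0,0,0.07,0,0,0],
  [0.2,0,0,0,0,0,0],
  [0.55,0,0,0,0,0,0],
  [0.62,0,0,0,0,0,0],
  [0.72,0,0,0,0,0,0],
  [0.75,0,0,0,0,0,0],
  [0.75,0,0,0,0,0,0],
  [0.75,0,0,0,0,0,0],
])

```text
clock: 22.3
eef_pos: [520.8, 160.1, 11.4]
tool_rot: [-0.003, 1.134, 1.942]
force: [-0.1, -0.4, 0.1]
width: 64.4
```

```bash
python3 - <<'E'
from fk import *
s,p,R=state(); print(p,s['width'],s['force'],s['torque'],s['clock']); print(R.as_matrix())
zoom("z23",x=240,y=165,n=85,k=7)
E
```

```text
[520.77 160.07  11.39] 64.36709188295609 [-0.08 -0.38  0.1 ] [-0.43 -0.2  -0.01] 22.3
[[-0.15 -0.93 -0.33]
 [ 0.39 -0.36  0.84]
 [-0.91 -0.    0.42]]
```

View pics/z23.png

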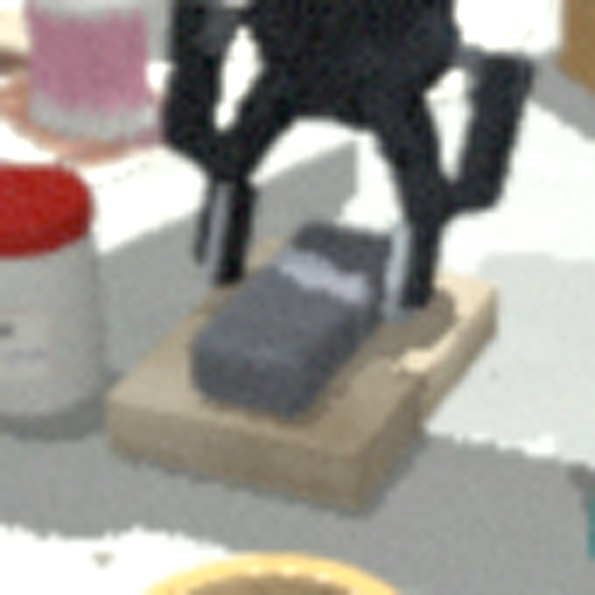

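>>> arm_command([
  [0.75,0.08,-0.2,0.46,0,0,0],
  [0.75,0.15,-0.39,0.91,0,0,0],
  [0.75,0.22,-0.59,1.37,0,0,0],
  [0.75,0.22,-0.59,1.37,0,0,0],
  [0.75,0.22,-0.59,1.37,0,0,0],
  [0.75,0.3,-0.78,1.82,0,0,0],
  [0.75,0.3,-0.78,1.82,0,0,0],
  [0,0.1,-0.78,1.82,0,0,0],
  [0,0.1,-0.78,1.82,0,0,0],
  [0,0.1,-0.78,1.82,0,0,0],
  [0,0,0,0,0,0,0],
])

```text
clock: 23.27
eef_pos: [541.5, 93.8, 161.9]
tool_rot: [-0.018, 1.139, 1.924]
force: [0.6, 0.1, 0.4]
width: 15.4
```

```bash
python3 - <<'E'
from fk import *
s,p,R=state(); print(p,s['width'],s['force'],s['clock'],np.round(s['qpos'],2))
look("m24",ctr=[520,146,30],half=40)
for c in C:
  for l in("weight_mid","tab_pad"): print(c,l,[(np.round(d['centre'],1),round(d['conf'],2)) for d in ctrl.spot_in(l,c)[:2]])
go(s,R,p,faceR(-.3,-1,np.radians(5)),face(112,3,47))
print([loc(q) for q in([490.6,-147,65],)], face(118,3,40))
E
```

```text
[541.51  93.84 161.88] 15.3585196452995 [0.58 0.09 0.43] 23.2667 [-0.35  0.74  0.65  1.76 -0.85  1.21 -2.05]
scene 245 171 5.0
top 264 133 5.0
scene weight_mid [(array([514.7, 167.2,  51.3]), 0.91)]
scene tab_pad [(array([ 579.4, -165.8,  144.2]), 0.52)]
top weight_mid []
top tab_pad [(array([ 577.6, -175.4,  141.5]), 0.61)]
dcm [  1.79 -26.13   0.07] rot [-21.28 -22.18  50.3 ] 58.95092378608586
[array([ 0.99,  2.23, -1.61])] [ 567.75 -170.06  159.54]
```

View pics/m24.png

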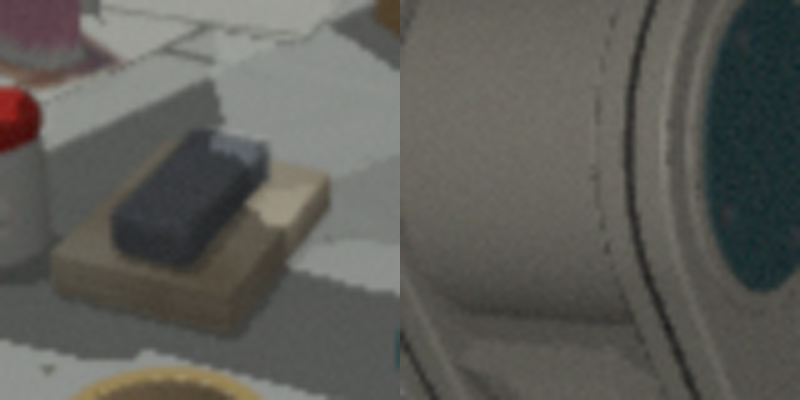

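>>> arm_command([
  [0,0.16,-1.88,1,-1.52,-1.58,3.59],
  [0,0.16,-1.88,1,-1.52,-1.58,3.59],
  [0,0.16,-1.88,1,-1.52,-1.58,3.59],
  [0,0.16,-1.88,0,-1.52,-1.58,3.59],
  [0,0.16,-1.88,0,-1.52,-1.58,3.59],
  [0,0.16,-1.88,0,-1.52,-1.58,3.59],
  [0,0.16,-1.88,0,-1.52,-1.58,3.59],
  [0,0.16,-1.88,0,-1.52,-1.58,3.59],
  [0,0.16,-1.88,0,-1.52,-1.58,3.59],
  [0,0.16,-1.88,0,-1.52,-1.58,3.59],
  [0,0.16,-1.88,0,-1.52,-1.58,3.59],
  [0,0.16,-1.88,-0.8,-1.52,-1.58,3.59],
  [0,0.16,-1.88,-0.9,-1.52,-1.58,3.59],
  [0,0.16,-1.88,-0.9,-1.52,-1.58,3.59],
  [0,0,0,0,0,0,0],
  [0,0,0,0,0,0,0],
])

```text
clock: 24.9
eef_pos: [560.0, -165.5, 160.5]
tool_rot: [3.053, 1.492, -0.392]
force: [0.8, 0.5, 0.7]
width: -0.1
```

```bash
python3 - <<'E'
from wfit import *
s,p,R=state(); print(p,loc(p),s['width'],s['force'],s['clock'],np.round(s['qpos'],2))
go(s,R,p,faceR(-.3,-1,np.radians(5)),face(117,2.5,10))
zoom("z25",x=310,y=85,n=95,k=6)
look("m25",ctr=[520,146,30],half=40)
for c in C:
  for l in("weight_mid","board_top"): print(c,l,[(np.round(d['centre'],1),round(d['conf'],2)) for d in ctrl.spot_in(l,c)[:3]])
E
```

```text
[ 560.04 -165.54  160.54] [110.96   5.04  45.22] -0.09745154296471693 [0.75 0.53 0.69] 24.9 [-0.15  0.62  0.59  1.85 -0.49  0.74 -1.17]
dcm [ 2.11 -0.92 -2.75] rot [ 0.24 -0.58  0.23] 0.6653775019082713
scene 245 171 5.0
top 264 133 5.0
scene weight_mid [(array([514.7, 168.3,  51.4]), 0.73), (array([602.7, 433.4,  29.2]), 0.37)]
scene board_top [(array([156.1, 317.3,  26.2]), 0.86), (array([331. , 103.2,  23.9]), 0.73), (array([501.1, 180.5,  26.8]), 0.63)]
top weight_mid [(array([523.5, 154.3,  48.7]), 0.93)]
top board_top [(array([167.2, 302. ,  24.4]), 0.75), (array([321.3, 103.9,  26.1]), 0.61), (array([529.4, 160.4,  25.4]), 0.59)]
```

View pics/z25.png

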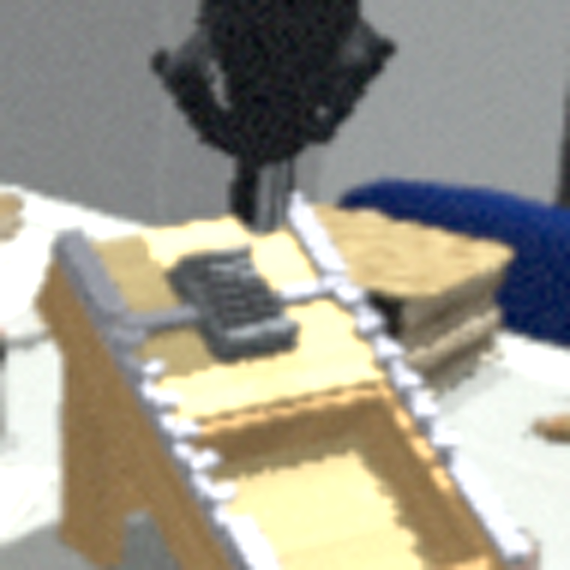

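View pics/m25.png

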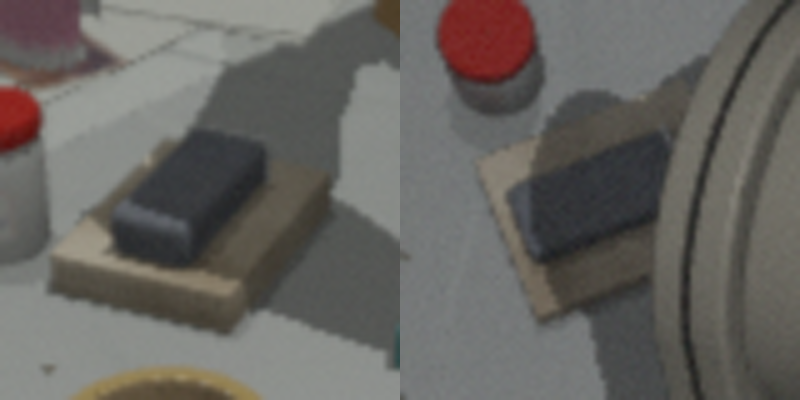

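>>> arm_command([
  [0,0.7,-0.31,-0.92,0,0,0],
  [0,0.7,-0.31,-0.92,0,0,0],
  [0,0.7,-0.31,-0.92,0,0,0],
  [0,0.24,-0.07,-0.43,0,0,0],
  [0,0.24,-0.07,-0.43,0,0,0],
  [0,0,0,0,0,0,0],
])

```text
clock: 25.75
eef_pos: [586.7, -176.7, 123.8]
tool_rot: [3.041, 1.49, -0.402]
force: [-1.2, 0.6, 2.2]
width: -0.1
```

```bash
python3 - <<'E'
from wfit import *
s,p,R=state(); f=np.array(s['force']); print(p,loc(p),loc(f+face(0,0,0)),s['clock'])
zoom("z26",x=310,y=95,n=85,k=7)
E
```

```text
[ 586.66 -176.68  123.81] [117.47   2.27  -0.95] [-0.12  0.24  2.55] 25.75
```

View pics/z26.png

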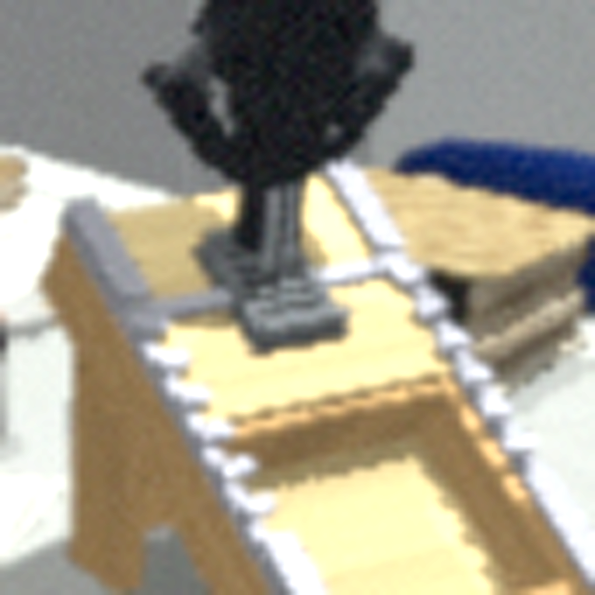

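Contact at 2.5 N. Press down ~7 mm more.

>>> arm_command([
  [0,0.14,-0.04,-0.26,0,0,0],
  [0,0.14,-0.04,-0.26,0,0,0],
  [0,0.07,-0.02,-0.12,0,0,0],
  [0,0,0,0,0,0,0],
  [0,0,0,0,0,0,0],
])

```text
clock: 26.22
eef_pos: [589.7, -177.5, 118.7]
tool_rot: [3.046, 1.49, -0.397]
force: [-4.0, 0.6, 4.3]
width: -0.1
```

```bash
python3 - <<'E'
from wfit import *
s,p,R=state(); f=np.array(s['force']); print(p,loc(p),loc(f+face(0,0,0)),s['clock'])
E
```

```text
[ 589.67 -177.55  118.74] [117.65   2.33  -6.92] [-1.35 -0.61  5.69] 26.2167
```

>>> arm_command([
  [0,0.06,-0.02,-0.11,0,0,0],
  [0,0,0,0,0,0,0],
  [0,0,0,0,0,0,0],
])

```text
clock: 26.47
eef_pos: [590.0, -177.6, 118.3]
tool_rot: [3.052, 1.49, -0.39]
force: [-7.4, 2.0, 9.6]
width: 0.1
```

```bash
python3 - <<'E'
from wfit import *
s,p,R=state(); f=np.array(s['force']); print(p,loc(p),loc(f+face(0,0,0)),s['clock'])
E
```

```text
[ 589.96 -177.63  118.26] [117.67   2.34  -7.48] [-1.77 -0.29 12.15] 26.4667
```

Full stop, 12 N. Slide down-slope 20 mm first.

>>> arm_command([
  [0,-0.41,0.13,-0.25,0,0,0],
  [0,-0.41,0.13,-0.25,0,0,0],
  [0,-0.41,0.13,-0.25,0,0,0],
  [0,-0.41,0.13,-0.25,0,0,0],
  [0,0,0,0,0,0,0],
])

```text
clock: 26.88
eef_pos: [573.5, -172.4, 108.3]
tool_rot: [3.053, 1.489, -0.39]
force: [-7.0, 1.4, 9.5]
width: -0.2
```

```bash
python3 - <<'E'
from wfit import *
s,p,R=state(); f=np.array(s['force']); print(p,loc(p),loc(f+face(0,0,0)),s['clock'])
zoom("z27",x=310,y=95,n=85,k=7)
E
```

```text
[ 573.48 -172.45  108.29] [97.73  2.42 -7.47] [-1.43 -0.73 11.77] 26.8833
```

View pics/z27.png

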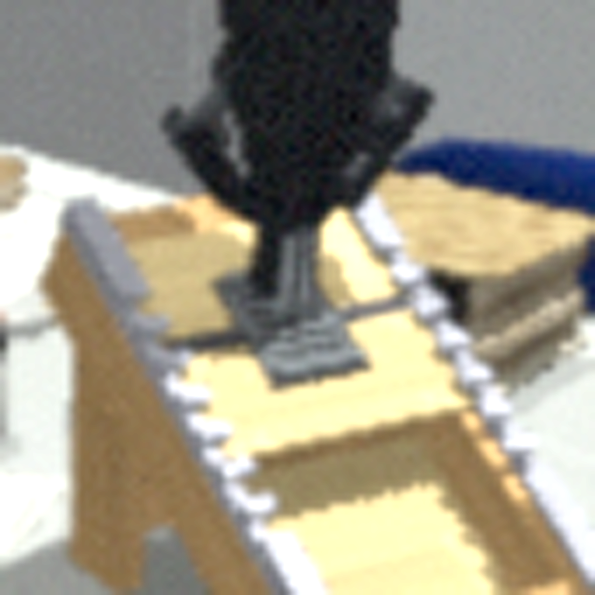

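Moving with it. Continue 75 mm.

>>> arm_command([
  [0,-0.62,0.19,-0.375,0,0,0],
  [0,-0.62,0.19,-0.375,0,0,0],
  [0,-0.62,0.19,-0.375,0,0,0],
  [0,-0.62,0.19,-0.375,0,0,0],
  [0,-0.62,0.19,-0.375,0,0,0],
  [0,-0.62,0.19,-0.375,0,0,0],
  [0,-0.62,0.19,-0.375,0,0,0],
  [0,-0.62,0.19,-0.375,0,0,0],
  [0,-0.62,0.19,-0.375,0,0,0],
  [0,-0.62,0.19,-0.375,0,0,0],
  [0,0,0,0,0,0,0],
])

```text
clock: 27.85
eef_pos: [510.3, -152.7, 70.1]
tool_rot: [3.058, 1.491, -0.385]
force: [-7.7, 1.6, 8.6]
width: 0.2
```

```bash
python3 - <<'E'
from wfit import *
s,p,R=state(); f=np.array(s['force']); print(p,loc(p),loc(f+face(0,0,0)),s['clock'],np.round(s['qpos'],2))
zoom("z28",x=320,y=105,n=85,k=7)
E
```

```text
[ 510.33 -152.67   70.13] [21.33  2.64 -7.43] [-2.5  -0.74 11.43] 27.85 [-0.06  0.68  0.43  2.05 -0.63  0.45 -1.03]
```

View pics/z28.png

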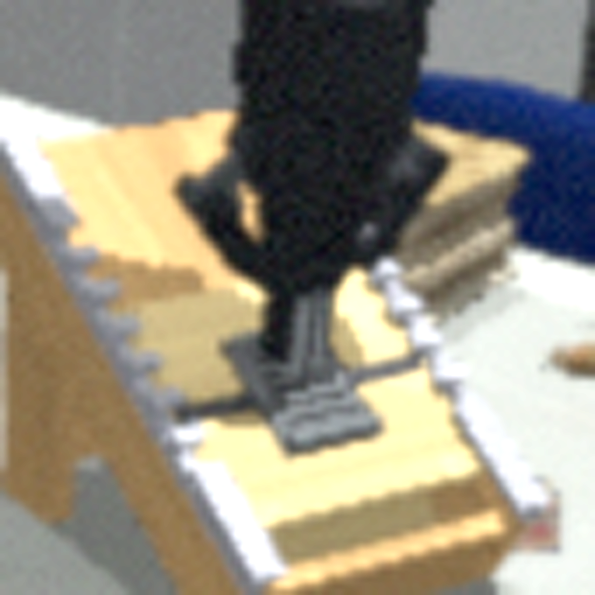

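>>> arm_command([
  [0,-0.5,0.15,-0.3,0,0,0],
  [0,-0.5,0.15,-0.3,0,0,0],
  [0,-0.5,0.15,-0.3,0,0,0],
  [0,-0.41,0.13,-0.25,0,0,0],
  [0,-0.33,0.1,-0.2,0,0,0],
  [0,-0.16,0.05,-0.1,0,0,0],
  [0,0,0,0,0,0,0],
])

```text
clock: 28.48
eef_pos: [491.0, -146.7, 57.8]
tool_rot: [3.066, 1.483, -0.377]
force: [-4.5, 3.0, 22.9]
width: -0.1
```

```bash
python3 - <<'E'
from wfit import *
s,p,R=state(); f=np.array(s['force']); print(p,loc(p),loc(f+face(0,0,0)),s['clock'],np.round(s['qpos'],2))
zoom("z29",x=320,y=105,n=85,k=7)
E
```

```text
[ 491.05 -146.69   57.83] [-2.3   2.66 -7.99] [ 6.97  1.52 22.4 ] 28.4833 [-0.03  0.67  0.38  2.12 -0.66  0.37 -0.99]
```

View pics/z29.png

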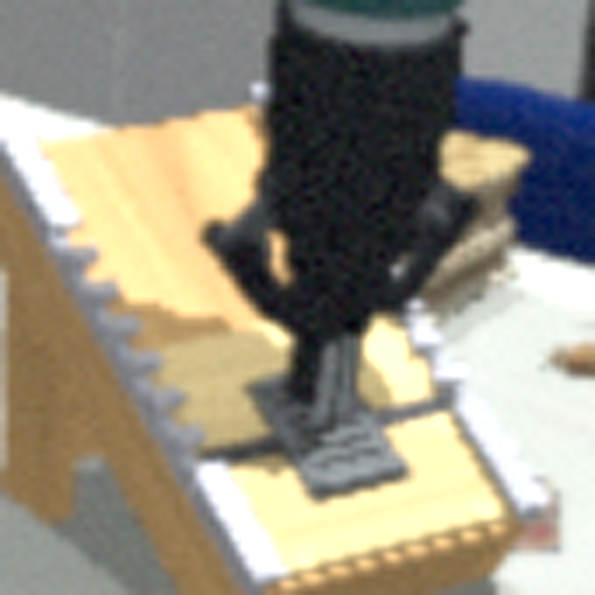

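>>> arm_command([
  [0,-0.14,0.04,0.26,0,0,0],
  [0,-0.24,0.07,0.43,0,0,0],
  [0,-0.48,0.15,0.87,0,0,0],
  [0,-0.72,0.22,1.3,0,0,0],
  [0,-0.72,0.22,1.3,0,0,0],
  [0,-0.3,0,1.8,0,0,0],
  [0,0,0,1.8,0,0,0],
  [0,0,0,1.8,0,0,0],
  [0,0,0,0,0,0,0],
  [0,0,0,0,0,0,0],
])

```text
clock: 29.37
eef_pos: [463.5, -139.1, 152.0]
tool_rot: [3.054, 1.486, -0.388]
force: [0.0, 0.1, -1.5]
width: -0.2
```

```bash
python3 - <<'E'
from wfit import *
s,p,R=state(); print(p,s['force'],s['clock'])
zoom("z30",x=320,y=105,n=85,k=7)
look("m30",ctr=[520,146,30],half=45)
for c in C:
  for l in("weight_mid","tab_pad","board_top"): print(c,l,[(np.round(d['centre'],1),round(d['conf'],2)) for d in ctrl.spot_in(l,c)[:3]])
E
```

```text
[ 463.52 -139.08  151.99] [ 0.   0.1 -1.5] 29.3667
scene 240 166 4.444444444444445
top 259 128 4.444444444444445
scene weight_mid [(array([518.5, 166.1,  51.9]), 0.92)]
scene tab_pad [(array([ 480.1, -135.9,   82.2]), 0.87)]
scene board_top [(array([499.5, 179.4,  25.8]), 0.89), (array([158.9, 320.5,  26.8]), 0.88), (array([331.4,  98.8,  21.3]), 0.78)]
top weight_mid [(array([521.3, 148.8,  51.2]), 0.67)]
top tab_pad []
top board_top [(array([165.5, 302.9,  25.7]), 0.89), (array([516.8, 141. ,  25.3]), 0.72), (array([611.4, 429. ,  34.1]), 0.52)]
```

View pics/z30.png

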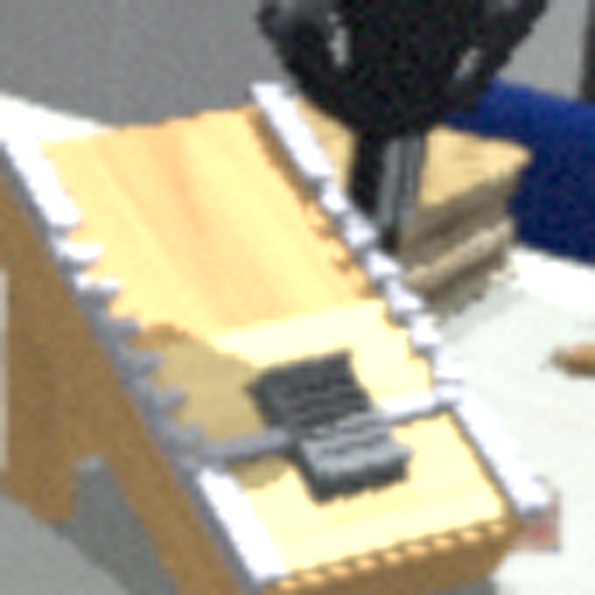

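View pics/m30.png

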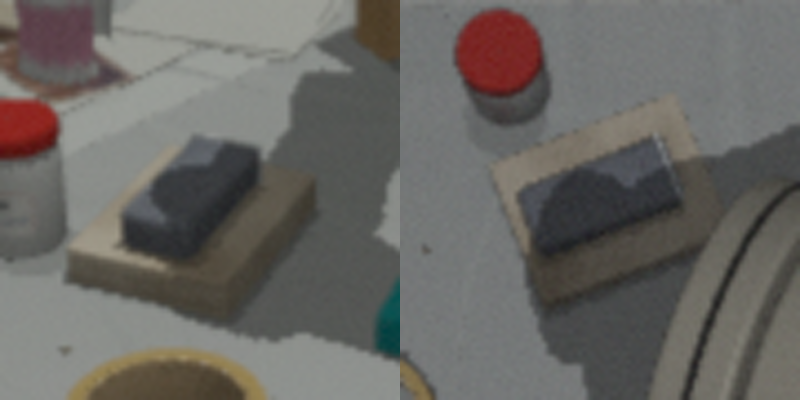

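```bash
python3 - <<'E'
from wfit import *
k=400/90; to=lambda a:off(a,k,(259,128))
w=np.array([ray("top",q,50) for q in to([(119,187),(255,135),(282,200),(142,253)])])
b=np.array([ray("top",q,24) for q in to([(93,160),(272,95),(325,208),(145,300)])])
W,B=w.mean(0),b.mean(0); print(W,B,Rz(-.37)[:2,:2]@(W-B))
print("yaw diff",np.arctan2(*(w[1]-w[0])[::-1])-np.arctan2(*(b[1]-b[0])[::-1]))
E
```

```text
[522.96 148.98] [531.81 144.36] [-6.57  7.51]
yaw diff 0.016324613532074705
```

```bash
python3 - <<'E'
from cell import ctrl
print(ctrl.finish_job())
E
```

```text
the job is handed in; nothing more can be done
None
```

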